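# Set out the pipetting station

### The job

Set out the pipetting station on the metal plate: stand the amber bottle in the middle of the orange disc and the white bottle in the middle of the green disc, with the blue tip box midway between the two, its long side in line with the row. Stand the pink-capped pot in the middle of the tip box's lid, and the yellow-capped pot on the plate squarely in front of the middle of the tip box, on the side of the plate's red edge, leaving a gap of about 20 mm. Everything ends upright, and the white-capped pot and the steel cup stay where they are.

Things in the scene. Friction and masses are not known exactly. Their poses are not given: they have to be found in the camera images.
- plate: fixed brushed aluminium work plate lying on the black bench, 200 mm (its x) by 310 mm (its y), 4 mm thick, its top 4 mm above the bench. Origin: at its underside on bench level, exactly midway between the two discs. +x points away from its red edge: a red stripe runs along the front (-x) edge, the edge on the robot's side. The plate reaches from x -115 to +85 mm and y -155 to +155 mm. It lies on the robot's left or right, turned by up to 0.3 rad.
- disc_orange: flat orange disc 60 mm across on top of the plate (under 1 mm thick, nothing to bump into). Origin: its centre, at the plate's top face. The two discs lie on the plate's y axis, 110 mm either side of the plate's origin; which one is on which side varies.
- disc_green: flat green disc 60 mm across on top of the plate, at the other end from the orange one. Origin: its centre, at the plate's top face.
- bottle_amber: amber (dark brown) reagent bottle with a white paper label: body 44 mm across and straight up to 60 mm, then a shoulder and a black cap 26 mm across; 85 mm high overall, about 110 g. Origin: centre of its underside, z up along its axis (any yaw). Starts on the grey-blue bench mat, as do all the loose things: they stand upright there about 100 mm apart, in any order, on the other side of the robot's centre line from the plate; the mat is 2 mm thick.
- bottle_white: white plastic bottle: body 44 mm across and straight up to 60 mm, then a shoulder and a blue cap 26 mm across; 85 mm high overall, about 110 g. Origin: centre of its underside, z up along its axis (any yaw).
- tip_box: closed blue pipette-tip box with a light-blue flat lid, 56 mm (its x) by 80 mm (its y) by 40 mm high, about 120 g. Origin: centre of its underside, z up; y along the long side. Either way round is right.
- pot_pink: small round specimen pot, milky clear body 35 mm across with a pink screw cap 38 mm across and 16 mm high, 45 mm high overall, flat top and bottom, about 35 g. Origin: centre of its underside, z up along its axis (any yaw).
- pot_yellow: small round specimen pot, milky clear body 35 mm across with a yellow screw cap 38 mm across and 16 mm high, 45 mm high overall, flat top and bottom, about 35 g. Origin: centre of its underside, z up along its axis (any yaw).
- pot_white: small round specimen pot, milky clear body 35 mm across with a white screw cap 38 mm across and 16 mm high, 45 mm high overall, flat top and bottom, about 35 g. Origin: centre of its underside, z up along its axis (any yaw). Not part of the job: leave it standing where it is.
- cup_steel: open steel cup, 42 mm across at the foot, 48 mm at the rim, 50 mm high. Origin: centre of its underside, z up. Not part of the job: leave it standing where it is.

How it is judged (in metres and radians):
At the end, for the whole second after the job is handed in: Bottles within 12 mm of their discs; tip box within 15 mm of the discs' midpoint, in line to 0.2 rad; pink pot within 12 mm of its lid's middle; yellow pot at its red-edge side, 15 mm of its middle line, gap 5 to 36 mm. All upright (0.1 rad), at rest; white pot and cup within 25 mm of start (horizontal distance between bottle_amber and disc_orange below 0.012 m and horizontal distance between bottle_white and disc_green below 0.012 m and z of bottle_amber in the frame of plate between 0.001 and 0.007 m and z of bottle_white in the frame of plate between 0.001 and 0.007 m and z of tip_box in the frame of plate between 0.001 and 0.007 m and z of pot_yellow in the frame of plate between 0.001 and 0.007 m and x of tip_box in the frame of plate between -0.015 and 0.015 m and y of tip_box in the frame of plate between -0.015 and 0.015 m and angle between the y axis of tip_box and the y axis of plate, either way round below 0.2 rad and x of pot_pink in the frame of tip_box between -0.012 and 0.012 m and y of pot_pink in the frame of tip_box between -0.012 and 0.012 m and z of pot_pink in the frame of tip_box between 0.036 and 0.044 m and x of pot_yellow in the frame of plate below -0.03 m and y of pot_yellow in the frame of tip_box between -0.015 and 0.015 m and (x of pot_yellow in the frame of tip_box between -0.083 and -0.052 m or x of pot_yellow in the frame of tip_box between 0.052 and 0.083 m) and angle between each of bottle_amber, bottle_white, tip_box, pot_pink, pot_yellow, pot_white, cup_steel's own z axis and vertical below 0.1 rad and linear speed of each of bottle_amber, bottle_white, tip_box, pot_pink, pot_yellow below 0.01 m/s and angular speed of each of bottle_amber, bottle_white, tip_box, pot_pink, pot_yellow below 0.1 rad/s and distance of each of pot_white, cup_steel from where it was at the start of the episode below 0.025 m); the robot touches nothing.
It fails at once if the white-capped pot or the steel cup is knocked over or moved more than 40 mm (distance of any of pot_white, cup_steel from where it was at the start of the episode above 0.04 m or angle between any of pot_white, cup_steel's own z axis and vertical above 0.6 rad).
It also fails if it takes over 128 s, if anything falls off the work surface, if the arm or the gripper's body presses on something with over 40 N, if the wrist force passes 120 N, or if a joint passes its speed limit or range.

### The arm

A 6-joint arm with a two-finger parallel gripper is mounted at the origin on the work surface. World frame = base frame: x ahead of the robot, y to its left, z up, the work surface at z = 0. Lengths are in mm, angles in rad, forces in N, time in s.
With the tool pointing down it reaches from about 350 to 875 mm from the base axis. Payload 4.2 kg.
Tool frame: the origin (TCP) lies where the fingers leave the gripper's body, on its centre line; the fingertips stand 73 mm ahead of it and the grasp point (between the pads) lies 54 mm ahead of it; z points along the fingers, y is the direction in which the jaws open and shut (so a half turn about z gives the same grasp; the last joint's range is limited). The gripper opens to 85 mm and grips with 20 to 120 N. Pads are 22 mm wide; open, the fingers measure 114 mm over their backs; the gripper's body (76 mm by 85 mm) begins 54 mm behind the grasp point. The pads swing forward as they close: fully open they stand 13 mm farther back than shut.
Start: joints at [1.526, 0.385, 0.008, 0, -1.194, -0.259], TCP at [186.935, 596.368, 303.912] pointing down, gripper open.
Joint ranges: [-3.14, 3.14], [-1.21, 2.06], [-1.07, 1.41], [-3.16, 2.05], [-2.99, -0.16], [-3.1, 3.1]. Speed limits (rad/s): [2.79, 2.79, 3.14, 3.14, 3.14, 3.14].

### API

Orientations are given as a unit quaternion [x, y, z, w].
In Python, from bench import arm gives the robot as it stands.
- The arm moves only by the tool apply_moves, never from a script. Its argument "increments" is a list that holds one entry, the list of rows, each a list of 7 numbers: the shift along the tool's x, y, z scaled (see below), then the turn, a rotation vector about the tool's x, y, z scaled (see below), then the gripper's target within -1 to 1 (fully open at 1, half-way at 0, shut at -1). A call has 1 to 10 rows; each row is the pose to reach, as a shift and turn from the pose commanded when the call began, along the tool's axes at that moment; what a row does not reach only later rows make up. The controller multiplies each number of a shift by 100 mm and each number of a turn by 0.5 rad. A row lasts 1/10 s, in which the tool goes at most 50 mm and 8.59 degrees, less where a joint would pass 70% of its speed; a pose out of reach is approached as far as the arm can. A call with a number of a shift or a turn outside -1 to 1 is refused whole. A call with a gripper value outside its range is refused whole. The fingers move at their own pace and stop on an object; the grip force is fixed at half the most. Time passes only in rows, so rows that repeat a pose let the fingers close. It gives the time, the measured TCP pose, the force and the opening at its end, in the units of the state.
- arm.read_state(): the state, without advancing time (a new reading comes with each control period).
- arm.get_image(name): name is "scene" or "side" or "wrist"; returns a dict with "img" (400x640x3 uint8, red, green, blue), "fx", "fy", "cx", "cy" (pixels), "pose" (4x4, takes a point from camera to world coordinates). Camera axes: x right, y up, looking along -z (the intrinsics and any distortion apply to the point x, -y, -z); pixel columns grow to the right and rows downward; lengths in mm; the calibration is good to about 2 mm. A picture is of the moment at which its call begins. There is no depth.
- arm.job_done(): hands the job in, once; it reports no verdict.
Trained networks look in a picture, given as the dict that the camera call returned (one of the last four; its "shot" number tells which), for a name from the list of things; names that differ only in an ending like _2 or _b are one class to them, and where a whole thing is asked for, a point or a joint stands for the part that bears it (a point fixed in the world has none). Each returns a list of dicts, best first, with "conf" (0 to 1); they miss things now and then, are a little off and sometimes report something else, mostly with a low value. They report only what shows in the picture. A call takes as long as a camera call.
- arm.outline_of(label, picture): "pixels" (400x640 bool, what is visible of it) and "box" ([centre column, centre row, width, height] in pixels, round what is visible of it).
- arm.mark_of(label, picture): "at" ([column, row] in pixels: a listed point, or the origin of a listed thing).
The state is a dict: "clock": time; "joints": joint angles; "joint_vel": joint speeds; "joint_efforts": joint torques, N m; "position": TCP position; "ee_rot": TCP orientation; "contact_force": force on the tool from outside, world axes, zero at the start; "wrist_torque": the same for the moment, N m; "gripper_width": finger opening in mm.
Only numpy, scipy, OpenCV 4.12 (cv2) and the standard library are available. Lean on these libraries where they do the work, as an engineer would, in place of code of your own. Each camera call takes 0.05 s, during which the arm holds its last target.

## Working session

There is one attempt and no reset: what is moved stays moved. The work goes in short steps, Python scripts to look and compute and a tool call to move; the robot and the scene stay as the last step left them, time stands still between calls to the robot, and variables do not carry over. Pictures are saved under pics/ and viewed, and the job is handed in when it is done.

Besides the shell and the picture viewer there is one more tool, called as a command line: name --argument value ..., lists and objects as JSON in quotes. apply_moves: Moves the arm, as the interface text tells. Shifts and turns lie within -1 to 1; 1 stands for 100 mm of shift or 0.5 rad of turn. Its arguments: {"type":"object","properties":{"increments":{"type":"array"}},"required":["increments"]}

```bash
mkdir -p pics; ls; python3 - <<'E'
from bench import arm
import cv2
s=arm.read_state(); print(s)
for n in ["scene","side","wrist"]:
    p=arm.get_image(n); cv2.imwrite(f"pics/{n}0.png",p["img"][:,:,::-1]); print(n,p["fx"],p["fy"],p["cx"],p["cy"],p["pose"],[k for k in p if k not in("img",)], p.get("dist"))
E
```

```text
pics
{'clock': 0.0, 'joints': array([ 1.52559104e+00,  3.85549871e-01,  6.63076034e-03, -4.73667150e-04,
       -1.19399565e+00, -2.58567967e-01]), 'joint_vel': array([-0.00045714,  0.0004068 , -0.00166391,  0.00056074, -0.00048897,
        0.00015992]), 'joint_efforts': array([-9.40900391e-04, -3.92285407e+01,  1.88399899e+01,  4.18602973e+00,
       -4.69450315e-03,  5.33468182e-06]), 'position': array([186.82407028, 595.98226972, 302.83113571]), 'ee_rot': array([ 9.88473582e-01, -1.51389588e-01, -1.06090624e-04,  1.07663352e-03]), 'contact_force': array([-0.04580578, -0.78730716,  0.5852632 ]), 'wrist_torque': array([-0.02037187,  0.06146123,  0.04538253]), 'gripper_width': 85.5647862134831}
scene 518.6545577211576 518.6545577211576 316.15352641173155 202.34470440007067 [[-7.36890470e-01 -4.28363381e-01  5.22969645e-01  1.12810035e+03]
 [ 6.75854937e-01 -4.50147604e-01  5.83598525e-01  6.48860455e+02]
 [-1.45787043e-02  7.83499808e-01  6.21220985e-01  7.60538973e+02]
 [ 0.00000000e+00  0.00000000e+00  0.00000000e+00  1.00000000e+00]] ['fx', 'fy', 'cx', 'cy', 'pose', 'shot'] None
side 380.1094306775406 380.1094306775406 313.9867938283334 193.11349306803257 [[ 9.51069999e-01  2.18182981e-01 -2.18773955e-01  3.52776600e+02]
 [-3.08791522e-01  6.46767202e-01 -6.97380802e-01 -6.51401663e+02]
 [-1.06608038e-02  7.30813501e-01  6.82493937e-01  6.46724889e+02]
 [ 0.00000000e+00  0.00000000e+00  0.00000000e+00  1.00000000e+00]] ['fx', 'fy', 'cx', 'cy', 'pose', 'shot'] None
wrist 343.74602357812563 343.74602357812563 315.30862396716645 201.95428835879306 [[-2.98740616e-01  9.17032852e-01  2.64205966e-01  2.52905231e+02]
 [-9.54332198e-01 -2.87650622e-01 -8.06670589e-02  5.75211426e+02]
 [ 2.02466751e-03 -2.76238787e-01  9.61086902e-01  3.74050383e+02]
 [ 0.00000000e+00  0.00000000e+00  0.00000000e+00  1.00000000e+00]] ['fx', 'fy', 'cx', 'cy', 'pose', 'shot'] None
```

View pics/scene0.png

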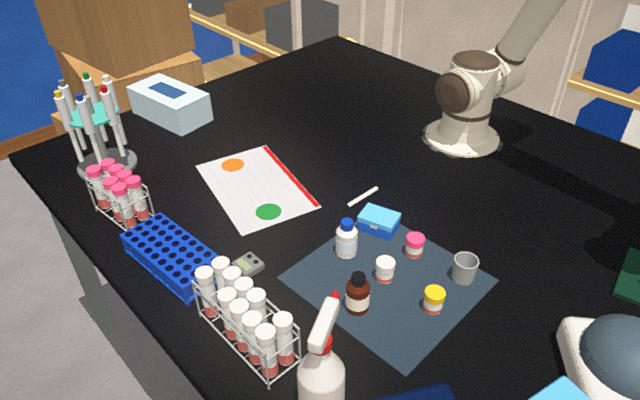

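View pics/side0.png

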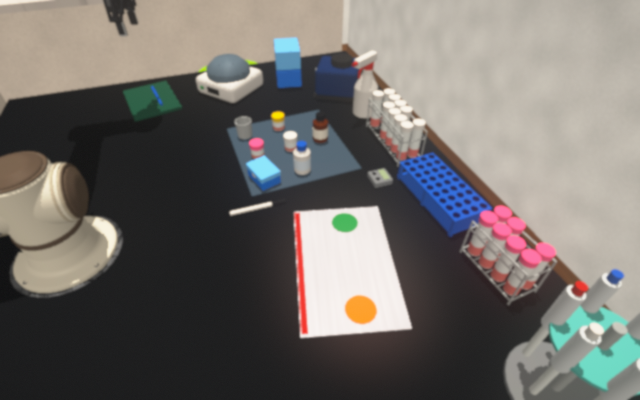

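View pics/wrist0.png

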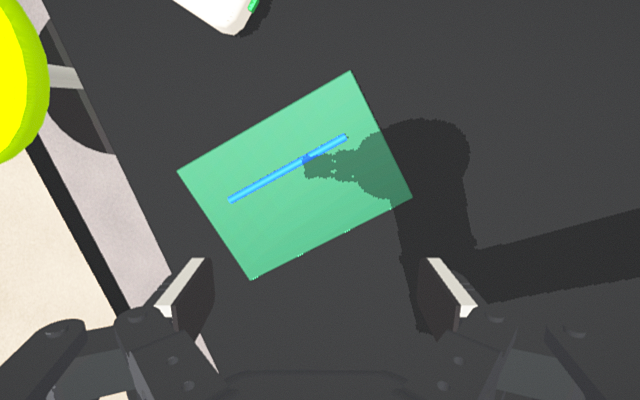

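The scene and side views both show the plate with its red edge facing the robot, orange disc at the -y end and green nearer the mat. All 7 loose things stand on the mat. Next I localise them with the networks.

```bash
cat > h.py <<'E'
from bench import arm
import numpy as np, cv2
from scipy.spatial.transform import Rotation as R
def ray(p,uv):
    d=np.array([(uv[0]-p["cx"])/p["fx"],-(uv[1]-p["cy"])/p["fy"],-1.0])
    return p["pose"][:3,3],p["pose"][:3,:3]@d
def onz(p,uv,z):
    o,d=ray(p,uv); return (o+d*(z-o[2])/d[2])[:2]
def proj(p,X):
    X=np.atleast_2d(X); c=(X-p["pose"][:3,3])@p["pose"][:3,:3]
    return np.c_[p["cx"]+p["fx"]*c[:,0]/-c[:,2],p["cy"]-p["fy"]*c[:,1]/-c[:,2]]
LOOSE=["bottle_amber","bottle_white","tip_box","pot_pink","pot_yellow","pot_white","cup_steel"]
H=dict(bottle_amber=[(22,0),(22,60),(13,64),(13,85)],bottle_white=[(22,0),(22,60),(13,64),(13,85)],pot_pink=[(17.5,0),(17.5,29),(19,29),(19,45)],cup_steel=[(21,0),(24,50)])
H["pot_yellow"]=H["pot_white"]=H["pot_pink"]
def pts(name,xy,z0,yaw=0):
    if name=="tip_box":
        v=np.array([[a*28,b*40,c] for a in(-1,1) for b in(-1,1) for c in(0,40)],float)
        c,s=np.cos(yaw),np.sin(yaw)
        v=np.c_[v[:,0]*c-v[:,1]*s,v[:,0]*s+v[:,1]*c,v[:,2]]
    else:
        t=np.linspace(0,2*np.pi,40,endpoint=False)
        v=np.vstack([np.c_[r*np.cos(t),r*np.sin(t),0*t+z] for r,z in H[name]])
    return v+np.array([xy[0],xy[1],z0])
def mask(p,name,xy,z0,yaw=0):
    u=proj(p,pts(name,xy,z0,yaw)); m=np.zeros((400,640),np.uint8)
    if name=="tip_box": L=[u]
    else: L=[u[i*40:(i+2)*40] for i in range(len(u)//40-1)]
    for q in L:
        h=cv2.convexHull(q.astype(np.float32)); cv2.fillPoly(m,[np.round(h*16).astype(np.int32)],1,shift=4)
    return m.astype(bool)
E
python3 - <<'E'
from h import *
for n in ["scene","side"]:
    p=arm.get_image(n)
    for l in ["plate","disc_orange","disc_green"]+LOOSE:
        z=0 if l=="plate" else 4 if "disc" in l else 2
        m=arm.mark_of(l,p); o=arm.outline_of(l,p)
        print(n,l,[(round(a["conf"],2),np.round(onz(p,a["at"],z),1)) for a in m[:2]],[(round(a["conf"],2),np.round(a["box"]),a["pixels"].sum()) for a in o[:2]], np.round(onz(p,np.argwhere(o[0]["pixels"]).mean(0)[::-1],z),1) if o else "")
E
```

```text
scene plate [(0.67, array([ 558.1, -217.5]))] [(0.83, array([262., 190., 121.,  86.]), np.int64(5784)), (0.63, array([435., 301.,  25.,  33.]), np.int64(558))] [ 558.  -203.5]
scene disc_orange [(0.61, array([ 558.8, -312. ]))] [(0.72, array([233., 167.,  23.,  14.]), np.int64(210))] [ 542.8 -326.9]
scene disc_green [(0.74, array([ 588.3, -121.5]))] [] 
scene bottle_amber [(0.85, array([654.3, 223.4]))] [(0.97, array([358., 295.,  23.,  41.]), np.int64(857))] [624.3 200.4]
scene bottle_white [(0.73, array([560.2, 100.4])), (0.23, array([456. , 194.4]))] [(0.63, array([348., 239.,  27.,  42.]), np.int64(752))] [528.7  75.3]
scene tip_box [(0.82, array([452. , 101.2]))] [(0.89, array([381., 223.,  46.,  35.]), np.int64(1142))] [433.6  82.8]
scene pot_pink [(0.64, array([458.5, 199.1]))] [(0.78, array([415., 245.,  17.,  29.]), np.int64(450))] [434.9 186.7]
scene pot_yellow [(0.81, array([548.6, 319.5]))] [(0.84, array([436., 301.,  23.,  30.]), np.int64(566))] [527.7 308. ]
scene pot_white [(0.92, array([555.4, 207.7])), (0.74, array([557.9,  98.1]))] [(0.7, array([385., 270.,  23.,  2
[... 1024 characters left out ...]
nt64(686))] [569.2 154.9]
side tip_box [(0.79, array([454.3,  95.7]))] [(0.97, array([263., 173.,  35.,  33.]), np.int64(819))] [456.2 125.8]
side pot_pink [(0.62, array([455.2, 199.8]))] [(0.48, array([258., 149.,  14.,  23.]), np.int64(233))] [460.7 238.8]
side pot_yellow [(0.76, array([550. , 319.2]))] [(0.59, array([276., 121.,  14.,  14.]), np.int64(205))] [553.  357.1]
side pot_white [(0.67, array([446.4, 105.5]))] [(0.67, array([290., 142.,  13.,  15.]), np.int64(227)), (0.43, array([256., 149.,  15.,  22.]), np.int64(243))] [560.  243.1]
side cup_steel [(0.84, array([448.4, 311.7])), (0.54, array([654.6, 212.5]))] [(0.88, array([245., 129.,  17.,  22.]), np.int64(323))] [444.5 354.9]
```

```bash
cat >> h.py <<'E'
def Rdown(yaw):
    c,s=np.cos(yaw),np.sin(yaw)
    return np.array([[c,s,0],[s,-c,0],[0,0,-1.]])
def state():
    s=arm.read_state(); return np.array(s["position"]),R.from_quat(s["ee_rot"]).as_matrix(),s
def plan(ways,start=None):
    """ways: list of (x,y,z,yaw) TCP; prints calls' [dx..rz] numbers"""
    p,M,s=state()
    y0=np.arctan2(M[1,0],M[0,0])
    print("t",round(s["clock"],2),"tcp",np.round(p,1),"yaw",round(y0,3),"w",round(s["gripper_width"],1),"F",np.round(s["contact_force"],1),"j",np.round(s["joints"],2))
    for w in ways:
        T=np.array(w[:3],float); 
        for _ in range(30):
            d=M.T@(T-p); rv=R.from_matrix(M.T@Rdown(w[3])).as_rotvec()
            f=max(np.abs(d).max()/99,np.abs(rv).max()/0.495,1); f=np.ceil(f-1e-6)
            n=np.round(np.r_[d/f/100,rv/f/0.5],3)
            print("  ",w if f==1 else "", n.tolist(),"rows>=",round(max(np.linalg.norm(d/f)/50,np.linalg.norm(rv/f)/.15),1))
            p=p+M@(n[:3]*100); M=M@R.from_rotvec(n[3:]*.5).as_matrix()
            if f==1: break
E
python3 -c "
from h import *
plan([(550,170,350,-1.571)])"
```

```text
t 2.25 tcp [186.9 596.4 303.9] yaw -0.304 w 85.5 F [ 0.6  0.  -0.7] j [ 1.53  0.38  0.01  0.   -1.19 -0.26]
    [0.948, 0.596, -0.092, -0.0, -0.0, 0.507] rows>= 2.2
    [0.854, 0.272, -0.074, -0.0, -0.0, 0.405] rows>= 1.8
    [0.891, 0.094, -0.074, -0.0, -0.0, 0.406] rows>= 1.8
    [0.892, -0.087, -0.074, -0.0, -0.0, 0.405] rows>= 1.8
    [0.856, -0.265, -0.073, -0.0, -0.0, 0.406] rows>= 1.8
   (550, 170, 350, -1.571) [0.785, -0.431, -0.074, -0.0, -0.0, 0.405] rows>= 1.8
```

apply_moves --increments '[[[0.95,0.6,-0.09,0,0,0.5,1],[0.95,0.6,-0.09,0,0,0.5,1],[0.95,0.6,-0.09,0,0,0.5,1]]]'

```text
clock: 2.55
position: [261.5, 507.8, 313.7]
ee_rot: [0.961, -0.275, 0.0, 0.0]
contact_force: [-0.4, 0.3, 0.2]
gripper_width: 85.4
```

apply_moves --increments '[[[0.85,0.27,-0.07,0,0,0.4,1],[0.85,0.27,-0.07,0,0,0.4,1]]]'

```text
clock: 2.75
position: [318.5, 441.8, 320.2]
ee_rot: [0.929, -0.369, 0.0, -0.0]
contact_force: [0.5, 1.1, -0.3]
gripper_width: 85.3
```

apply_moves --increments '[[[0.89,0.09,-0.07,0,0,0.4,1],[0.89,0.09,-0.07,0,0,0.4,1]]]'

```text
clock: 2.95
position: [377.5, 374.0, 327.4]
ee_rot: [0.888, -0.46, 0.0, -0.0]
contact_force: [0.2, 1.4, 0.6]
gripper_width: 85.3
```

apply_moves --increments '[[[0.89,-0.09,-0.07,0,0,0.4,1],[0.89,-0.09,-0.07,0,0,0.4,1]]]'

```text
clock: 3.15
position: [436.4, 306.5, 334.4]
ee_rot: [0.837, -0.547, 0.0, -0.0]
contact_force: [0.6, -0.1, 0.5]
gripper_width: 85.3
```

apply_moves --increments '[[[0.86,-0.27,-0.07,0,0,0.4,1],[0.86,-0.27,-0.07,0,0,0.4,1]]]'

```text
clock: 3.35
position: [496.1, 238.8, 341.4]
ee_rot: [0.778, -0.628, 0.0, -0.0]
contact_force: [-0.4, 0.7, -1.0]
gripper_width: 85.4
```

apply_moves --increments '[[[0.79,-0.43,-0.07,0,0,0.4,1],[0.79,-0.43,-0.07,0,0,0.4,1],[0.79,-0.43,-0.07,0,0,0.4,1],[0.79,-0.43,-0.07,0,0,0.4,1],[0.79,-0.43,-0.07,0,0,0.4,1]]]'

```text
clock: 3.85
position: [553.4, 173.1, 347.7]
ee_rot: [0.713, -0.701, -0.0, 0.0]
contact_force: [-0.2, 0.3, 0.2]
gripper_width: 85.8
```

```bash
python3 - <<'E'
from h import *
p=arm.get_image("wrist"); cv2.imwrite("pics/w1.png",p["img"][:,:,::-1]); 
import pickle
out={}
for l in LOOSE:
    m=arm.mark_of(l,p); o=arm.outline_of(l,p)
    out[l]=(m,o)
    print(l,[(round(a["conf"],2),np.round(a["at"]),np.round(onz(p,a["at"],2),1)) for a in m[:2]],[(round(a["conf"],2),np.round(a["box"])) for a in o[:2]])
pickle.dump((p,out),open("w1.pkl","wb"))
plan([])
E
```

```text
bottle_amber [(0.68, array([241., 204.]), array([645.5, 227.3]))] [(0.74, array([231., 209.,  48.,  47.])), (0.69, array([315., 194.,  35.,  38.]))]
bottle_white [(0.56, array([310., 105.]), array([560.3, 105.1]))] [(0.91, array([309., 106.,  44.,  44.])), (0.45, array([320., 282.,  32.,  43.]))]
tip_box [(0.59, array([404., 102.]), array([450.8, 100.1])), (0.41, array([318., 190.]), array([548.5, 207.5]))] [(0.67, array([409., 100.,  65.,  87.])), (0.33, array([309., 106.,  44.,  45.]))]
pot_pink [(0.55, array([389., 191.]), array([459.1, 206.9]))] [(0.55, array([395., 194.,  40.,  38.]))]
pot_yellow [(0.78, array([319., 273.]), array([544.6, 321.8])), (0.31, array([241., 204.]), array([645.7, 227.3]))] [(0.84, array([322., 281.,  26.,  40.]))]
pot_white [(0.9, array([312., 188.]), array([556.4, 204.2]))] [(0.78, array([313., 196.,  36.,  37.]))]
cup_steel [(0.62, array([397., 269.]), array([440.7, 314.5]))] [(0.65, array([401., 279.,  39.,  47.]))]
t 4.6 tcp [553.8 172.5 347.9] yaw -1.554 w 85.3 F [ 0.1 -0.7 -0.2] j [ 0.58  0.28 -0.03  0.   -1.26 -0.56]
```

View pics/w1.png

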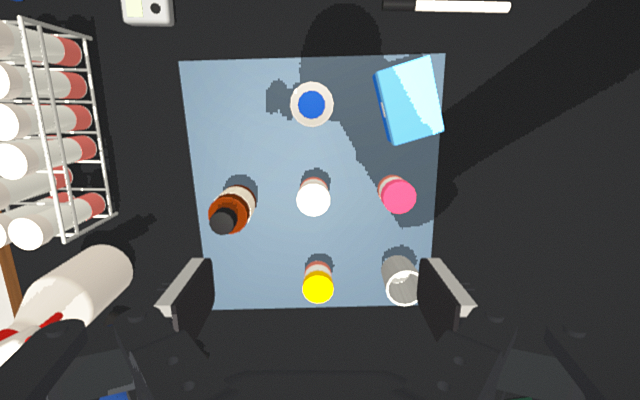

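```bash
cat >> h.py <<'E'
from scipy.optimize import minimize
def fit(p,name,om,xy,z0=2,yaws=(0,)):
    best=None
    for y in yaws:
        f=lambda v: -((lambda m:(m&om).sum()/max((m|om).sum(),1))(mask(p,name,v[:2],z0,v[2] if name=="tip_box" else 0)))
        x0=np.r_[xy,y] if name=="tip_box" else np.array(xy,float)
        S=np.vstack([x0]+[x0+d for d in np.diag([8,8,.2][:len(x0)])])
        r=minimize(f,x0,method="Nelder-Mead",options=dict(initial_simplex=S,xatol=.05,fatol=1e-4))
        if best is None or r.fun<best.fun: best=r
    return best.x,-best.fun
E
python3 - <<'E'
from h import *
import pickle
p,out=pickle.load(open("w1.pkl","rb"))
im=p["img"][:,:,::-1].copy()
for l in LOOSE:
    m,o=out[l]
    x,s=fit(p,l,o[0]["pixels"],onz(p,m[0]["at"],2),2,np.arange(0,3.1,.4))
    print(l,np.round(x,2),round(s,3))
    c,_=cv2.findContours(mask(p,l,x[:2],2,x[2] if len(x)>2 else 0).astype(np.uint8),0,2); cv2.drawContours(im,c,-1,(0,255,0),1)
cv2.imwrite("pics/w1f.png",im)
E
```

```text
bottle_amber [646.94 221.43] 0.903
bottle_white [557.48 103.81] 0.915
tip_box [4.5282e+02 9.8640e+01 3.3000e-01] 0.942
pot_pink [457.5  201.72] 0.91
pot_yellow [545.82 318.14] 0.868
pot_white [553.68 207.13] 0.887
cup_steel [442.17 312.75] 0.803
```

View pics/w1f.png

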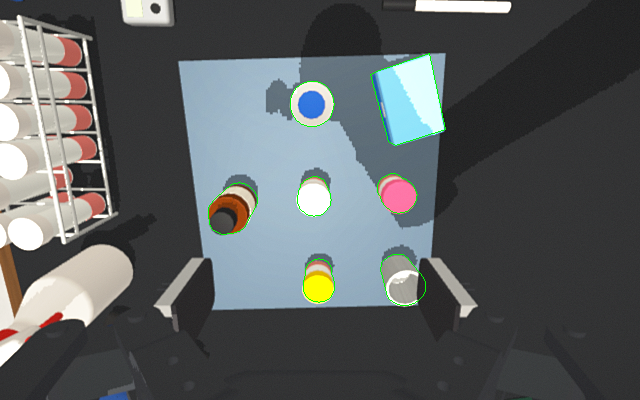

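Fits match the image well (outlines coincide at white bottle (311,104), box (409,100), etc.). White bottle first.

```bash
python3 -c "
from h import *
plan([(557.5,103.8,200,-1.571),(557.5,103.8,97,-1.571)])"
```

```text
t 4.6 tcp [553.8 172.5 347.9] yaw -1.554 w 85.3 F [ 0.1 -0.7 -0.2] j [ 0.58  0.28 -0.03  0.   -1.26 -0.56]
    [0.344, -0.012, 0.74, -0.0, 0.0, 0.017] rows>= 1.6
   (557.5, 103.8, 200, -1.571) [0.344, -0.016, 0.739, -0.0, 0.0, 0.017] rows>= 1.6
    [-0.0, 0.0, 0.515, -0.0, 0.0, 0.0] rows>= 1.0
   (557.5, 103.8, 97, -1.571) [-0.0, 0.0, 0.515, -0.0, 0.0, 0.0] rows>= 1.0
```

apply_moves --increments '[[[0.344,-0.012,0.74,0,0,0.017,0.55],[0.344,-0.012,0.74,0,0,0.017,0.55]]]'

```text
clock: 4.8
position: [554.8, 137.5, 272.1]
ee_rot: [0.71, -0.704, -0.001, 0.0]
contact_force: [-0.8, -0.1, -1.1]
gripper_width: 66.4
```

apply_moves --increments '[[[0.344,-0.016,0.74,0,0,0.017,0.55],[0.344,-0.016,0.74,0,0,0.017,0.55],[0.344,-0.016,0.74,0,0,0.017,0.55],[0.344,-0.016,0.74,0,0,0.017,0.55]]]'

```text
clock: 5.2
position: [558.2, 103.9, 200.5]
ee_rot: [0.707, -0.707, 0.0, -0.0]
contact_force: [0.4, -0.1, 1.4]
gripper_width: 66.1
```

```bash
python3 -c "
from h import *
plan([(557.5,103.8,97,-1.571)])"
```

```text
t 5.2 tcp [558.2 103.9 200.5] yaw -1.571 w 66.1 F [ 0.4 -0.1  1.4] j [ 0.47  0.38 -0.28  0.   -0.91 -0.47]
    [0.0, 0.004, 0.517, -0.001, -0.0, 0.0] rows>= 1.0
   (557.5, 103.8, 97, -1.571) [0.0, 0.004, 0.518, -0.001, -0.001, 0.0] rows>= 1.0
```

apply_moves --increments '[[[0,0,0.5,0,0,0,0.55],[0,0,1,0,0,0,0.55],[0,0,1,0,0,0,0.55],[0,0,1,0,0,0,0.55],[0,0,1,0,0,0,-1],[0,0,1,0,0,0,-1],[0,0,1,0,0,0,-1],[0,0,1,0,0,0,-1],[0,0,1,0,0,0,-1]]]'

```text
clock: 6.1
position: [559.5, 104.9, 104.0]
ee_rot: [0.708, -0.707, 0.002, -0.004]
contact_force: [-0.9, 0.4, 7.3]
gripper_width: 42.6
```

```bash
python3 -c "
from h import *
plan([(557.5,103.8,200,-1.571),(590,-60,270,-1.81),])"
```

```text
t 6.1 tcp [559.5 104.9 104. ] yaw -1.57 w 42.6 F [-0.9  0.4  7.3] j [ 0.47  0.51 -0.37  0.   -0.68 -0.47]
   (557.5, 103.8, 200, -1.571) [0.008, 0.013, -0.96, -0.015, 0.006, 0.003] rows>= 1.9
    [0.819, -0.163, -0.35, 0.0, -0.0, 0.239] rows>= 1.8
   (590, -60, 270, -1.81) [0.794, -0.259, -0.35, 0.0, -0.0, 0.239] rows>= 1.8
```

apply_moves --increments '[[[0,0,-0.3,0,0,0,-1],[0,0,-0.7,0,0,0,-1],[0,0,-1,0,0,0,-1],[0,0,-1,0,0,0,-1]]]'

```text
clock: 6.5
position: [560.1, 104.8, 207.2]
ee_rot: [0.707, -0.707, 0.003, -0.007]
contact_force: [1.3, 0.3, -0.2]
gripper_width: 42.6
```

```bash
python3 -c "
from h import *
plan([(560,-200,300,-1.81)])"
```

```text
t 6.5 tcp [560.1 104.8 207.2] yaw -1.57 w 42.6 F [ 1.3  0.3 -0.2] j [ 0.47  0.38 -0.27  0.   -0.91 -0.47]
    [0.761, -0.002, -0.236, -0.006, 0.003, 0.12] rows>= 1.6
    [0.76, -0.047, -0.235, -0.006, 0.004, 0.12] rows>= 1.6
    [0.756, -0.092, -0.234, -0.007, 0.003, 0.12] rows>= 1.6
   (560, -200, 300, -1.81) [0.749, -0.136, -0.233, -0.006, 0.004, 0.121] rows>= 1.6
```

apply_moves --increments '[[[0.4,0,-0.1,0,0,0.05,-1],[0.76,0,-0.235,-0.006,0.003,0.12,-1]]]'

```text
clock: 6.7
position: [556.6, 27.4, 224.1]
ee_rot: [-0.686, 0.728, 0.001, -0.002]
contact_force: [0.6, -1.1, -0.7]
gripper_width: 42.9
```

apply_moves --increments '[[[0.76,-0.05,-0.235,-0.006,0.003,0.12,-1],[0.76,-0.05,-0.235,-0.006,0.003,0.12,-1]]]'

```text
clock: 6.9
position: [557.7, -50.6, 248.9]
ee_rot: [-0.663, 0.749, 0.0, -0.002]
contact_force: [0.6, 0.3, -0.9]
gripper_width: 43.0
```

apply_moves --increments '[[[0.76,-0.09,-0.235,-0.006,0.003,0.12,-1],[0.76,-0.09,-0.235,-0.006,0.003,0.12,-1]]]'

```text
clock: 7.1
position: [557.6, -127.2, 272.6]
ee_rot: [-0.64, 0.769, 0.001, -0.004]
contact_force: [-0.1, 0.3, -0.8]
gripper_width: 42.5
```

apply_moves --increments '[[[0.4,-0.07,-0.12,-0.006,0.003,0.12,-1],[0.75,-0.135,-0.235,-0.006,0.003,0.12,-1],[0.75,-0.135,-0.235,-0.006,0.003,0.12,-1],[0.75,-0.135,-0.235,-0.006,0.003,0.12,-1],[0.75,-0.135,-0.235,-0.006,0.003,0.12,-1]]]'

```text
clock: 7.6
position: [557.6, -200.2, 294.3]
ee_rot: [-0.617, 0.787, 0.003, -0.006]
contact_force: [-0.6, 1.1, -1.1]
gripper_width: 42.4
```

```bash
python3 - <<'E'
from h import *
import pickle
plan([])
p=arm.get_image("wrist"); q=arm.get_image("scene"); 
pickle.dump((p,q),open("w2.pkl","wb"))
cv2.imwrite("pics/w2.png",p["img"][:,:,::-1]); cv2.imwrite("pics/s2.png",q["img"][:,:,::-1])
for P,n in((p,"w"),(q,"s")):
  for l in ["plate","disc_orange","disc_green"]:
    z=0 if l=="plate" else 4
    m=arm.mark_of(l,P); o=arm.outline_of(l,P)
    print(n,l,[(round(a["conf"],2),np.round(onz(P,a["at"],z),1)) for a in m[:2]],[(round(a["conf"],2),np.round(onz(P,np.argwhere(a["pixels"]).mean(0)[::-1],4),1)) for a in o[:2]])
  hsv=cv2.cvtColor(P["img"],cv2.COLOR_RGB2HSV)
  for c,lo,hi in(("or",(8,150,150),(20,255,255)),("gr",(45,120,70),(75,255,255))):
    k,lab,st,ce=cv2.connectedComponentsWithStats(cv2.inRange(hsv,lo,hi))
    for i in np.argsort(-st[1:,4])[:2]+1: print(n,c,st[i],np.round(ce[i]),np.round(onz(P,ce[i],4),1))
E
```

```text
t 7.6 tcp [ 557.6 -200.2  294.3] yaw -1.81 w 42.4 F [-0.6  1.1 -1.1] j [-0.07  0.34 -0.09  0.01 -1.16 -0.17]
w plate [(0.88, array([ 570. , -218.4]))] [(0.57, array([ 543.3, -256.3]))]
w disc_orange [(0.75, array([ 539.8, -325.8]))] [(0.82, array([ 542.1, -326.9]))]
w disc_green [] []
w or [ 265   12   61   67 3215] [295.  45.] [ 542.5 -326.4]
s plate [(0.78, array([ 559.9, -226.6]))] [(0.63, array([536.9, 192.7])), (0.6, array([ 561.6, -197.5]))]
s disc_orange [(0.72, array([ 548.7, -312.2])), (0.17, array([437.1, 315.1]))] []
s disc_green [(0.91, array([ 593.9, -119.2])), (0.6, array([549. , 205.5]))] [(0.61, array([ 594.7, -113. ]))]
s or [222 159  22  12 213] [232. 164.] [ 541.8 -328.7]
s or [  2 135  23   8  25] [ 13. 139.] [ 915.7 -865.8]
s gr [256 205  24  14 189] [266. 213.] [ 601.6 -113.5]
s gr [615 269  25  29 169] [631. 286.] [226.8 547.3]
```

View pics/w2.png

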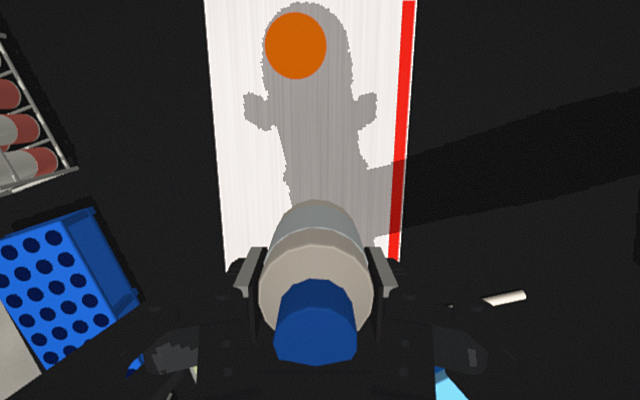

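```bash
python3 - <<'E'
from h import *
import pickle
p,q=pickle.load(open("w2.pkl","rb"))
hsv=cv2.cvtColor(p["img"],cv2.COLOR_RGB2HSV)
red=cv2.inRange(hsv,(0,150,80),(5,255,255))|cv2.inRange(hsv,(175,150,80),(180,255,255))
for r in range(2,260,1):
    pass
def line(P,e):
    W=np.array([onz(P,a,4) for a in e]); vx,vy,x,y=cv2.fitLine(W.astype(np.float32),cv2.DIST_HUBER,0,.01,.01).ravel()
    if vy<0: vx,vy=-vx,-vy
    return np.array([vx,vy]),np.array([x,y])
er=[(np.nonzero(red[r,380:420])[0].max()+380.5,r) for r in range(2,240,3) if red[r,380:420].any()]
gray=p["img"].max(2)
el=[(200+np.nonzero(gray[r,200:260]>170)[0].min()-.5,r) for r in range(2,250,3) if (gray[r,200:260]>170).any()]
O=onz(p,(295,45),4); 
k,lab,st,ce=cv2.connectedComponentsWithStats(cv2.inRange(hsv,(8,150,150),(20,255,255))); O=onz(p,ce[1+np.argmax(st[1:,4])],4)
for e in(er,el):
    v,x=line(p,e); n=np.array([v[1],-v[0]]); print("yaw",np.arctan2(-v[0],v[1]),"dist to orange",(x-O)@n)
    print("green est",O+220*v)
# scene+side
s=arm.get_image("side")
for P in(q,s):
    h2=cv2.cvtColor(P["img"],cv2.COLOR_RGB2HSV)
    for lo,hi in(((8,150,150),(20,255,255)),((45,120,70),(75,255,255))):
        k,lab,st,ce=cv2.connectedComponentsWithStats(cv2.inRange(h2,lo,hi))
        for i in np.argsort(-st[1:,4])[:2]+1: print(st[i],np.round(onz(P,ce[i],4),1))
E
```

```text
yaw -0.23506458 dist to orange -112.89518235860577
green est [ 593.76230817 -112.47408966]
yaw -0.23522982 dist to orange 84.75129869042782
green est [ 593.79765896 -112.48255829]
[222 159  22  12 213] [ 541.8 -328.7]
[  2 135  23   8  25] [ 915.7 -865.8]
[256 205  24  14 189] [ 601.6 -113.5]
[615 269  25  29 169] [226.8 547.3]
[346 296  30  27 644] [ 542.7 -323.8]
[125  89  54  30 857] [165.2 602.7]
[336 215  20  16 199] [ 601.2 -108.9]
```

```bash
python3 -c "
from h import *
plan([(594,-111.5,190,-1.806),(594,-111.5,107,-1.806)])"
```

```text
t 8.35 tcp [ 558.  -200.9  294.5] yaw -1.811 w 42.8 F [-0.4  0.3 -0.9] j [-0.07  0.34 -0.08  0.01 -1.16 -0.17]
    [-0.481, -0.074, 0.518, 0.011, -0.007, -0.005] rows>= 1.4
   (594, -111.5, 190, -1.806) [-0.479, -0.073, 0.52, 0.011, -0.008, -0.005] rows>= 1.4
   (594, -111.5, 107, -1.806) [0.0, 0.0, 0.83, 0.0, 0.0, 0.0] rows>= 1.7
```

apply_moves --increments '[[[-0.25,-0.04,0.26,0.011,-0.007,-0.005,-1],[-0.48,-0.074,0.52,0.011,-0.007,-0.005,-1]]]'

```text
clock: 8.55
position: [576.5, -156.2, 242.5]
ee_rot: [-0.618, 0.786, 0.0, -0.002]
contact_force: [0.0, 0.4, -1.7]
gripper_width: 42.7
```

apply_moves --increments '[[[-0.3,-0.05,0.3,0.011,-0.007,-0.005,-1],[-0.48,-0.074,0.52,0.011,-0.007,-0.005,-1],[-0.48,-0.074,0.52,0.011,-0.007,-0.005,-1],[-0.48,-0.074,0.52,0.011,-0.007,-0.005,-1],[-0.48,-0.074,0.52,0.011,-0.007,-0.005,-1]]]'

```text
clock: 9.05
position: [594.7, -112.1, 191.2]
ee_rot: [-0.619, 0.785, -0.001, 0.001]
contact_force: [-0.0, 0.3, -1.4]
gripper_width: 42.9
```

```bash
python3 -c "
from h import *
plan([(594,-111.5,107,-1.806)])"
```

```text
t 9.05 tcp [ 594.7 -112.1  191.2] yaw -1.806 w 42.9 F [-0.   0.3 -1.4] j [ 0.08  0.45 -0.19  0.   -0.93 -0.32]
   (594, -111.5, 107, -1.806) [-0.005, 0.01, 0.842, -0.004, -0.0, -0.0] rows>= 1.7
```

apply_moves --increments '[[[0,0,0.4,-0.004,0,0,-1],[-0.005,0.01,0.75,-0.004,0,0,-1],[-0.005,0.01,0.84,-0.004,0,0,-1],[-0.005,0.01,0.84,-0.004,0,0,-1],[-0.005,0.01,0.84,-0.004,0,0,-1]]]'

```text
clock: 9.55
position: [594.1, -111.5, 107.6]
ee_rot: [-0.619, 0.785, -0.0, 0.0]
contact_force: [-0.0, -0.6, -0.9]
gripper_width: 42.6
```

apply_moves --increments '[[[0,0,0.012,0,0,0,-1],[0,0,0.012,0,0,0,-1],[0,0,0.012,0,0,0,0.3],[0,0,0.012,0,0,0,0.55],[0,0,0.012,0,0,0,0.55],[0,0,-0.3,0,0,0,0.55],[0,0,-0.8,0,0,0,0.55],[0,0,-0.99,0,0,0,0.55]]]'

```text
clock: 10.35
position: [595.4, -110.9, 209.5]
ee_rot: [-0.62, 0.785, -0.002, 0.002]
contact_force: [0.6, 0.8, 0.4]
gripper_width: 66.2
```

```bash
python3 - <<'E'
from h import *
plan([(453,98.5,180,-1.241)])
p=arm.get_image("side"); cv2.imwrite("pics/d3.png",p["img"][:,:,::-1])
E
```

```text
t 10.35 tcp [ 595.4 -110.9  209.5] yaw -1.805 w 66.2 F [0.6 0.8 0.4] j [ 0.08  0.43 -0.17  0.   -0.96 -0.32]
    [-0.854, 0.936, 0.143, -0.005, -0.001, -0.564] rows>= 2.5
    [-0.54, 0.331, 0.073, -0.003, -0.001, -0.282] rows>= 1.3
   (453, 98.5, 180, -1.241) [-0.581, 0.251, 0.073, -0.002, -0.0, -0.281] rows>= 1.3
```

View pics/d3.png

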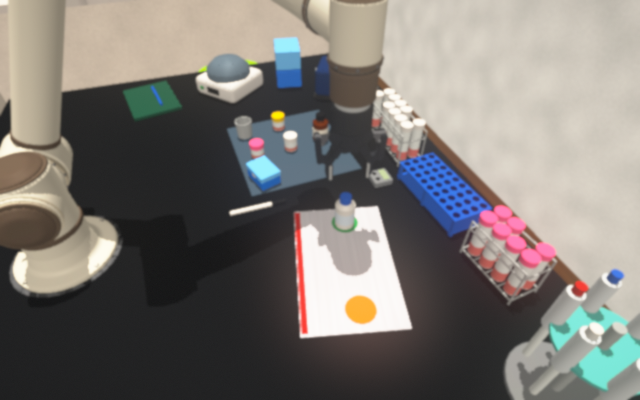

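apply_moves --increments '[[[-0.4,0.44,0.06,0,0,-0.27,0.75],[-0.85,0.935,0.14,-0.005,0,-0.564,0.75],[-0.85,0.935,0.14,-0.005,0,-0.564,0.75]]]'

```text
clock: 10.7
position: [519.9, -4.9, 190.2]
ee_rot: [0.725, -0.689, -0.003, 0.002]
contact_force: [0.8, 0.5, 0.5]
gripper_width: 74.7
```

apply_moves --increments '[[[-0.54,0.33,0.07,-0.003,0,-0.282,0.75],[-0.54,0.33,0.07,-0.003,0,-0.282,0.75]]]'

```text
clock: 10.9
position: [484.1, 48.0, 183.5]
ee_rot: [0.772, -0.636, -0.003, 0.003]
contact_force: [0.7, -0.2, -1.1]
gripper_width: 74.6
```

apply_moves --increments '[[[-0.58,0.25,0.07,-0.002,0,-0.282,0.75],[-0.58,0.25,0.07,-0.002,0,-0.282,0.75],[-0.58,0.25,0.07,-0.002,0,-0.282,0.75],[-0.58,0.25,0.07,-0.002,0,-0.282,0.75]]]'

```text
clock: 11.3
position: [451.6, 98.4, 177.5]
ee_rot: [0.813, -0.582, -0.003, 0.002]
contact_force: [0.0, 0.4, 0.8]
gripper_width: 74.6
```

```bash
python3 - <<'E'
from h import *
p=arm.get_image("wrist"); cv2.imwrite("pics/w4.png",p["img"][:,:,::-1])
o=arm.outline_of("tip_box",p)
print(o[0]["conf"],o[0]["box"]) if o else 0
if o:
    print(fit(p,"tip_box",o[0]["pixels"],(452.8,98.6),2,(.33,)))
plan([(453,98.5,81,-1.241)])
E
```

```text
0.85 [312.0, 211.9, 94.2, 129.2]
(array([4.53375822e+02, 9.91788384e+01, 3.12481654e-01]), np.float64(0.9694550503297467))
t 11.4 tcp [451.9  97.9 177.4] yaw -1.243 w 74.6 F [-0.1  0.1  0.1] j [ 0.56  0.26 -0.55 -0.01 -0.77 -0.23]
   (453, 98.5, 81, -1.241) [-0.001, -0.019, 0.964, 0.013, 0.004, -0.004] rows>= 1.9
```

View pics/w4.png

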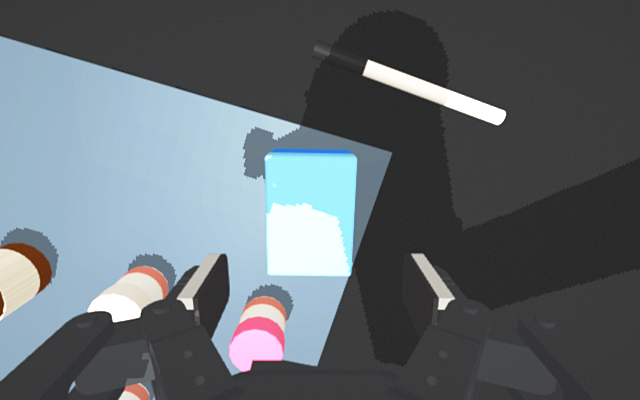

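apply_moves --increments '[[[0,-0.02,0.4,0.013,0.004,0.03,0.75],[-0.008,-0.02,0.8,0.013,0.004,0.03,0.75],[-0.008,-0.02,0.965,0.013,0.004,0.03,0.75],[-0.008,-0.02,0.965,0.013,0.004,0.03,0.75],[-0.008,-0.02,0.965,0.013,0.004,0.03,0.75],[-0.008,-0.02,0.965,0.013,0.004,0.03,-1],[-0.008,-0.02,0.965,0.013,0.004,0.03,-1],[-0.008,-0.02,0.965,0.013,0.004,0.03,-1],[-0.008,-0.02,0.965,0.013,0.004,0.03,-1]]]'

```text
clock: 12.3
position: [453.4, 100.2, 82.5]
ee_rot: [0.809, -0.588, 0.001, -0.002]
contact_force: [1.0, -0.7, 6.8]
gripper_width: 55.2
```

```bash
python3 - <<'E'
from h import *
plan([(453,98.5,160,-1.258),(568,-219.5,180,-1.806),(568,-219.5,84,-1.806)])
E
```

```text
t 12.3 tcp [453.4 100.2  82.5] yaw -1.256 w 55.2 F [ 1.  -0.7  6.8] j [ 0.57  0.42 -0.64  0.   -0.5  -0.25]
   (453, 98.5, 160, -1.258) [0.014, 0.006, -0.775, -0.007, 0.001, 0.003] rows>= 1.6
    [0.845, -0.029, -0.05, 0.0, 0.0, 0.274] rows>= 1.7
    [0.833, -0.144, -0.05, 0.0, 0.0, 0.274] rows>= 1.7
    [0.806, -0.256, -0.05, 0.0, 0.0, 0.274] rows>= 1.7
   (568, -219.5, 180, -1.806) [0.763, -0.364, -0.051, 0.0, 0.0, 0.274] rows>= 1.7
   (568, -219.5, 84, -1.806) [-0.0, -0.0, 0.96, 0.0, 0.0, 0.0] rows>= 1.9
```

apply_moves --increments '[[[0,0,-0.3,0,0,0,-1],[0,0,-0.7,0,0,0,-1],[0,0,-1,0,0,0,-1]]]'

```text
clock: 12.6
position: [452.3, 99.8, 183.0]
ee_rot: [0.809, -0.588, 0.0, -0.001]
contact_force: [1.5, -0.1, -1.2]
gripper_width: 54.9
```

apply_moves --increments '[[[0.45,-0.02,-0.05,0,0,0.137,-1],[0.85,-0.03,-0.1,0,0,0.274,-1]]]'

```text
clock: 12.8
position: [481.7, 19.8, 192.7]
ee_rot: [0.767, -0.642, 0.0, -0.002]
contact_force: [0.7, -0.4, -1.5]
gripper_width: 55.1
```

apply_moves --increments '[[[0.43,-0.07,0,0,0,0.137,-1],[0.83,-0.145,0,0,0,0.274,-1]]]'

```text
clock: 13.0
position: [510.2, -60.8, 191.5]
ee_rot: [0.72, -0.694, -0.0, -0.0]
contact_force: [0.8, 1.4, -2.2]
gripper_width: 55.3
```

apply_moves --increments '[[[0.4,-0.12,0,0,0,0.137,-1],[0.81,-0.255,0,0,0,0.274,-1]]]'

```text
clock: 13.2
position: [538.8, -140.7, 191.0]
ee_rot: [-0.671, 0.742, 0.0, 0.0]
contact_force: [0.5, 1.4, -1.0]
gripper_width: 55.3
```

apply_moves --increments '[[[0.4,-0.18,0,0,0,0.137,-1],[0.76,-0.36,0,0,0,0.274,-1],[0.76,-0.36,0,0,0,0.274,-1],[0.76,-0.36,0,0,0,0.274,-1],[0.76,-0.36,0,0,0,0.274,-1]]]'

```text
clock: 13.7
position: [566.8, -217.6, 190.6]
ee_rot: [-0.62, 0.785, 0.001, -0.0]
contact_force: [0.1, 0.3, -2.5]
gripper_width: 55.0
```

```bash
python3 - <<'E'
from h import *
plan([(568.3,-218.5,86,-1.806)])
E
```

```text
t 13.7 tcp [ 566.8 -217.6  190.6] yaw -1.804 w 55.0 F [ 0.1  0.3 -2.5] j [-0.1   0.45 -0.19 -0.   -0.93 -0.13]
    [0.003, -0.009, 0.523, 0.002, 0.0, 0.002] rows>= 1.0
   (568.3, -218.5, 86, -1.806) [0.003, -0.009, 0.523, 0.001, 0.001, 0.002] rows>= 1.0
```

apply_moves --increments '[[[0.003,-0.01,0.45,0.002,0,0.002,-1],[0.005,-0.018,0.9,0.002,0,0.002,-1],[0.005,-0.018,0.99,0.002,0,0.002,-1],[0.005,-0.018,0.99,0.002,0,0.002,-1],[0.005,-0.018,0.99,0.002,0,0.002,-1]]]'

```text
clock: 14.2
position: [570.5, -218.9, 94.0]
ee_rot: [-0.62, 0.785, -0.002, 0.001]
contact_force: [0.4, 0.2, -0.1]
gripper_width: 55.1
```

```bash
python3 - <<'E'
from h import *
plan([(568.3,-218.5,85,-1.806)])
E
```

```text
t 14.2 tcp [ 570.5 -218.9   94. ] yaw -1.804 w 55.1 F [ 0.4  0.2 -0.1] j [-0.1   0.58 -0.27  0.   -0.72 -0.13]
   (568.3, -218.5, 85, -1.806) [0.001, 0.023, 0.09, -0.008, -0.0, 0.004] rows>= 0.2
```

apply_moves --increments '[[[0,0.02,0.05,-0.008,0,0.004,-1],[0,0.023,0.09,-0.008,0,0.004,-1],[0,0.023,0.09,-0.008,0,0.004,-1],[0,0.023,0.09,-0.008,0,0.004,-1]]]'

```text
clock: 14.6
position: [567.7, -218.8, 84.6]
ee_rot: [-0.619, 0.786, 0.0, -0.0]
contact_force: [-1.3, 1.8, 7.5]
gripper_width: 55.3
```

Box rests on the plate (7.5 N upward). Release and lift.

apply_moves --increments '[[[0,0,0,0,0,0,0.2],[0,0,0,0,0,0,0.6],[0,0,0,0,0,0,0.75],[0,0,0,0,0,0,0.75],[0,0,-0.3,0,0,0,0.75],[0,0,-0.8,0,0,0,0.75],[0,0,-1,0,0,0,0.6]]]'

```text
clock: 15.3
position: [568.9, -219.4, 187.1]
ee_rot: [-0.619, 0.785, -0.001, 0.001]
contact_force: [0.7, 0.3, 0.6]
gripper_width: 68.3
```

```bash
python3 - <<'E'
from h import *
p=arm.get_image("wrist"); cv2.imwrite("pics/w5.png",p["img"][:,:,::-1])
o=arm.outline_of("tip_box",p)
if o: print(o[0]["conf"],fit(p,"tip_box",o[0]["pixels"],(568,-219),4,(-.235,)))
plan([(647,221.5,200,-1.3)])
E
```

```text
0.88 (array([ 5.66516405e+02, -2.18697605e+02, -2.30884229e-01]), np.float64(0.9690103922853666))
t 15.4 tcp [ 569.  -219.3  186.9] yaw -1.807 w 68.1 F [-0.2 -0.3 -0.4] j [-0.1   0.46 -0.19  0.   -0.92 -0.13]
    [-0.894, 0.055, -0.026, -0.002, -0.0, -0.203] rows>= 1.8
    [-0.894, -0.036, -0.026, -0.002, -0.0, -0.203] rows>= 1.8
    [-0.886, -0.126, -0.026, -0.002, -0.001, -0.203] rows>= 1.8
    [-0.869, -0.216, -0.026, -0.002, -0.0, -0.203] rows>= 1.8
   (647, 221.5, 200, -1.3) [-0.843, -0.303, -0.027, -0.001, -0.001, -0.203] rows>= 1.8
```

View pics/w5.png

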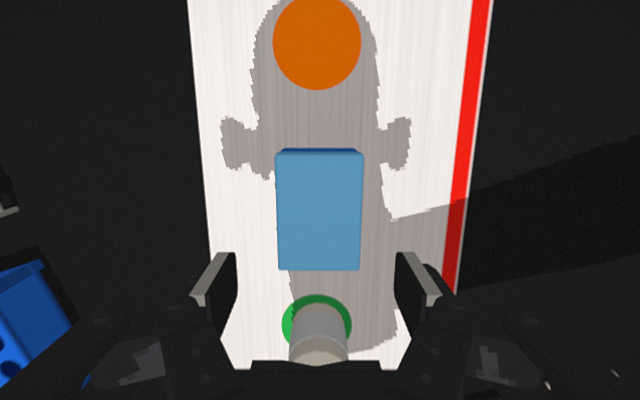

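apply_moves --increments '[[[-0.45,0.03,-0.15,0,0,-0.1,0.55],[-0.89,0.055,-0.2,-0.002,0,-0.2,0.55]]]'

```text
clock: 15.6
position: [582.6, -131.1, 202.9]
ee_rot: [-0.657, 0.754, 0.002, -0.001]
contact_force: [-0.0, -0.4, -0.5]
gripper_width: 65.8
```

apply_moves --increments '[[[-0.45,-0.02,0,0,0,-0.1,0.55],[-0.89,-0.035,0,-0.002,0,-0.2,0.55]]]'

```text
clock: 15.8
position: [598.0, -41.9, 201.8]
ee_rot: [-0.694, 0.72, 0.003, -0.002]
contact_force: [0.7, -0.7, -0.2]
gripper_width: 66.1
```

apply_moves --increments '[[[-0.45,-0.06,0,0,0,-0.1,0.55],[-0.89,-0.125,0,-0.002,0,-0.2,0.55]]]'

```text
clock: 16.0
position: [613.6, 46.8, 201.5]
ee_rot: [0.73, -0.684, -0.003, 0.003]
contact_force: [1.1, -0.2, 0.5]
gripper_width: 65.8
```

apply_moves --increments '[[[-0.45,-0.11,0,0,0,-0.1,0.55],[-0.87,-0.215,0,-0.002,0,-0.2,0.55]]]'

```text
clock: 16.2
position: [629.7, 135.1, 201.3]
ee_rot: [0.763, -0.646, -0.004, 0.003]
contact_force: [0.5, -0.8, -0.0]
gripper_width: 66.5
```

apply_moves --increments '[[[-0.45,-0.15,0,0,0,-0.1,0.55],[-0.85,-0.3,0,-0.002,0,-0.2,0.55],[-0.85,-0.3,0,-0.002,0,-0.2,0.55],[-0.85,-0.3,0,-0.002,0,-0.2,0.55],[-0.85,-0.3,0,-0.002,0,-0.2,0.55]]]'

```text
clock: 16.7
position: [645.5, 221.1, 201.7]
ee_rot: [0.793, -0.609, -0.004, 0.003]
contact_force: [0.7, -0.5, -0.5]
gripper_width: 66.0
```

```bash
python3 - <<'E'
from h import *
p=arm.get_image("wrist"); cv2.imwrite("pics/w6.png",p["img"][:,:,::-1])
o=arm.outline_of("bottle_amber",p)
if o: print(o[0]["conf"],o[0]["box"],fit(p,"bottle_amber",o[0]["pixels"],(647,221.5),2))
plan([(647,221.5,101,-1.3)])
E
```

```text
0.88 [307.8, 207.8, 70.1, 82.4] (array([647.89279902, 222.20344584]), np.float64(0.9626085021144002))
t 16.8 tcp [645.8 220.6 202.5] yaw -1.31 w 66.2 F [-0.1  0.7  0.2] j [ 0.56  0.56  0.04 -0.01 -1.06 -0.3 ]
    [-0.002, -0.011, 0.508, 0.009, 0.003, -0.01] rows>= 1.0
   (647, 221.5, 101, -1.3) [-0.002, -0.009, 0.507, 0.008, 0.002, -0.009] rows>= 1.0
```

View pics/w6.png

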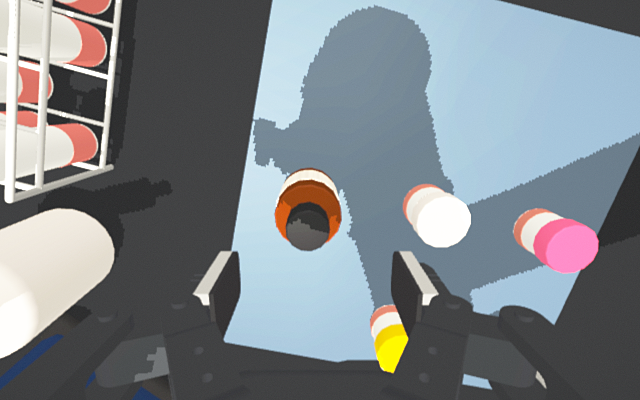

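apply_moves --increments '[[[-0.009,-0.023,0.4,0.009,0.003,0,0.55],[-0.009,-0.023,0.85,0.009,0.003,0,0.55],[-0.009,-0.023,1,0.009,0.003,0,0.55],[-0.009,-0.023,1,0.009,0.003,0,0.55],[-0.009,-0.023,1,0.009,0.003,0,0.55],[-0.009,-0.023,1,0.009,0.003,0,-1],[-0.009,-0.023,1,0.009,0.003,0,-1],[-0.009,-0.023,1,0.009,0.003,0,-1],[-0.009,-0.023,1,0.009,0.003,0,-1]]]'

```text
clock: 17.7
position: [648.5, 224.3, 105.9]
ee_rot: [0.794, -0.608, -0.0, -0.001]
contact_force: [-0.8, -0.1, 7.4]
gripper_width: 42.4
```

apply_moves --increments '[[[0,0,-0.3,0,0,0,-1],[0,0,-0.7,0,0,0,-1],[0,0,-1,0,0,0,-1]]]'

```text
clock: 18.0
position: [647.8, 223.7, 205.4]
ee_rot: [0.794, -0.608, -0.001, -0.0]
contact_force: [-0.0, -0.5, 0.0]
gripper_width: 42.6
```

```bash
python3 - <<'E'
from h import *
plan([(560,-200,230,-1.806),(543,-326,205,-1.806)])
E
```

```text
t 18.0 tcp [647.8 223.7 205.4] yaw -1.307 w 42.6 F [-0.  -0.5  0. ] j [ 0.57  0.56  0.04 -0.   -1.05 -0.3 ]
    [0.966, 0.488, -0.062, 0.001, 0.001, 0.249] rows>= 2.2
    [0.764, 0.273, -0.047, 0.001, 0.0, 0.187] rows>= 1.6
    [0.786, 0.2, -0.047, 0.0, 0.001, 0.187] rows>= 1.6
    [0.801, 0.126, -0.046, 0.001, 0.0, 0.187] rows>= 1.6
   (560, -200, 230, -1.806) [0.81, 0.051, -0.047, 0.0, 0.001, 0.187] rows>= 1.6
    [0.632, -0.064, 0.125, 0.0, -0.0, 0.0] rows>= 1.3
   (543, -326, 205, -1.806) [0.633, -0.064, 0.126, 0.0, -0.0, 0.0] rows>= 1.3
```

apply_moves --increments '[[[0.32,0.16,-0.03,0,0,0.08,-1],[0.7,0.35,-0.06,0,0,0.17,-1],[0.966,0.488,-0.06,0,0,0.249,-1]]]'

```text
clock: 18.3
position: [624.7, 116.0, 209.9]
ee_rot: [0.754, -0.657, -0.001, 0.0]
contact_force: [0.8, -1.1, -0.9]
gripper_width: 43.0
```

apply_moves --increments '[[[0.38,0.14,-0.03,0,0,0.09,-1],[0.764,0.273,-0.05,0,0,0.187,-1]]]'

```text
clock: 18.5
position: [608.3, 37.0, 214.4]
ee_rot: [0.722, -0.691, -0.001, 0.001]
contact_force: [0.6, -0.5, -0.1]
gripper_width: 42.5
```

apply_moves --increments '[[[0.38,0.1,-0.03,0,0,0.09,-1],[0.786,0.2,-0.05,0,0,0.187,-1]]]'

```text
clock: 18.7
position: [592.0, -42.5, 219.6]
ee_rot: [-0.689, 0.725, 0.001, -0.001]
contact_force: [1.5, -1.2, -1.0]
gripper_width: 42.5
```

apply_moves --increments '[[[0.4,0.06,-0.03,0,0,0.09,-1],[0.8,0.126,-0.05,0,0,0.187,-1]]]'

```text
clock: 18.9
position: [575.5, -122.0, 224.6]
ee_rot: [-0.654, 0.756, 0.001, -0.001]
contact_force: [0.7, 0.2, -1.2]
gripper_width: 42.6
```

apply_moves --increments '[[[0.4,0.03,-0.03,0,0,0.09,-1],[0.8,0.05,-0.05,0,0,0.187,-1]]]'

```text
clock: 19.1
position: [559.2, -200.4, 229.6]
ee_rot: [-0.618, 0.786, 0.001, -0.001]
contact_force: [1.1, 0.3, -1.5]
gripper_width: 42.2
```

apply_moves --increments '[[[0.35,-0.03,0.06,0,0,0,-1],[0.65,-0.065,0.125,0,0,0,-1]]]'

```text
clock: 19.3
position: [550.4, -265.5, 217.1]
ee_rot: [-0.619, 0.786, 0.001, -0.001]
contact_force: [-0.2, 0.4, -0.1]
gripper_width: 42.5
```

apply_moves --increments '[[[0.35,-0.03,0.06,0,0,0,-1],[0.63,-0.065,0.125,0,0,0,-1],[0.63,-0.065,0.125,0,0,0,-1],[0.63,-0.065,0.125,0,0,0,-1],[0.63,-0.065,0.125,0,0,0,-1]]]'

```text
clock: 19.8
position: [542.8, -325.9, 204.4]
ee_rot: [-0.619, 0.785, 0.001, -0.001]
contact_force: [-0.2, -0.2, -0.7]
gripper_width: 42.7
```

```bash
python3 - <<'E'
from h import *
plan([(543,-324.5,108.5,-1.806)])
E
```

```text
t 19.8 tcp [ 542.8 -325.9  204.4] yaw -1.806 w 42.7 F [-0.2 -0.2 -0.7] j [-0.29  0.48 -0.1   0.   -0.99  0.05]
   (543, -324.5, 108.5, -1.806) [-0.014, -0.002, 0.959, 0.006, -0.0, 0.001] rows>= 1.9
```

apply_moves --increments '[[[-0.014,0,0.4,0.005,0,0,-1],[-0.014,0,0.8,0.005,0,0,-1],[-0.014,0,0.95,0.005,0,0,-1],[-0.014,0,0.96,0.005,0,0,-1],[-0.014,0,0.96,0.005,0,0,-1]]]'

```text
clock: 20.3
position: [543.3, -324.0, 108.3]
ee_rot: [-0.62, 0.785, 0.0, -0.0]
contact_force: [-0.3, 0.3, -0.5]
gripper_width: 42.4
```

apply_moves --increments '[[[0,0,0.01,0,0,0,-1],[0,0,0.01,0,0,0,-1]]]'

```text
clock: 20.5
position: [542.9, -324.8, 107.3]
ee_rot: [-0.619, 0.785, 0.0, -0.0]
contact_force: [-0.2, 0.6, -0.7]
gripper_width: 42.2
```

apply_moves --increments '[[[0,0,0.01,0,0,0,-1],[0,0,0.01,0,0,0,-1],[0,0,0.02,0,0,0,-1],[0,0,0.02,0,0,0,-1]]]'

```text
clock: 20.9
position: [542.9, -325.1, 106.7]
ee_rot: [-0.619, 0.785, -0.0, -0.0]
contact_force: [-1.9, 2.7, 7.2]
gripper_width: 42.3
```

Contact. Release and lift.

apply_moves --increments '[[[0,0,0,0,0,0,0.1],[0,0,0,0,0,0,0.55],[0,0,0,0,0,0,0.55],[0,0,-0.3,0,0,0,0.55],[0,0,-0.7,0,0,0,0.55],[0,0,-1,0,0,0,0.55],[0,0,-1,0,0,0,0.55]]]'

```text
clock: 21.6
position: [544.9, -326.2, 210.3]
ee_rot: [-0.619, 0.785, -0.004, 0.002]
contact_force: [-0.4, 0.1, -0.3]
gripper_width: 66.2
```

```bash
python3 - <<'E'
from h import *
p=arm.get_image("wrist"); cv2.imwrite("pics/w7.png",p["img"][:,:,::-1])
o=arm.outline_of("bottle_amber",p)
if o: print(o[0]["conf"],o[0]["box"],fit(p,"bottle_amber",o[0]["pixels"],(542.5,-326.5),4))
plan([(545,317,200,-1.4)])
E
```

```text
0.88 [320.3, 205.0, 62.6, 76.0] (array([ 542.00653744, -327.3319478 ]), np.float64(0.9338112305854241))
t 21.7 tcp [ 542.7 -325.1  205.3] yaw -1.807 w 65.9 F [-1.2  0.2  0.2] j [-0.28  0.48 -0.1  -0.   -0.99  0.05]
    [-0.893, 0.211, 0.008, -0.0, 0.0, -0.116] rows>= 1.8
    [-0.903, 0.159, 0.008, -0.0, 0.0, -0.116] rows>= 1.8
    [-0.911, 0.107, 0.007, -0.0, 0.0, -0.116] rows>= 1.8
    [-0.916, 0.053, 0.008, -0.0, 0.0, -0.116] rows>= 1.8
    [-0.917, 0.0, 0.007, -0.0, -0.0, -0.116] rows>= 1.8
    [-0.916, -0.053, 0.008, -0.0, -0.0, -0.117] rows>= 1.8
   (545, 317, 200, -1.4) [-0.911, -0.106, 0.007, -0.0, -0.0, -0.116] rows>= 1.8
```

View pics/w7.png

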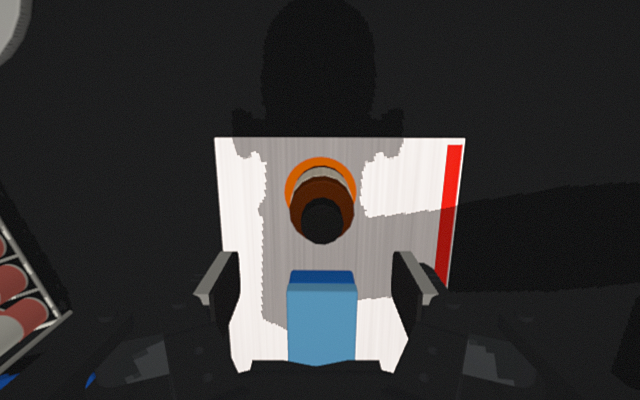

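```bash
python3 - <<'E'
from h import *
plan([(545,317,190,-.235)])
E
```

```text
t 21.7 tcp [ 542.7 -325.1  205.3] yaw -1.807 w 65.9 F [-1.2  0.2  0.2] j [-0.28  0.48 -0.1  -0.   -0.99  0.05]
    [-0.893, 0.211, 0.022, -0.0, -0.0, -0.449] rows>= 1.8
    [-0.917, 0.007, 0.022, -0.0, -0.0, -0.449] rows>= 1.8
    [-0.896, -0.197, 0.022, -0.0, -0.0, -0.449] rows>= 1.8
    [-0.829, -0.392, 0.022, -0.0, -0.0, -0.449] rows>= 1.8
    [-0.722, -0.566, 0.022, -0.0, -0.0, -0.449] rows>= 1.8
    [-0.577, -0.713, 0.022, -0.0, -0.0, -0.449] rows>= 1.8
   (545, 317, 190, -0.235) [-0.404, -0.824, 0.021, -0.0, -0.0, -0.449] rows>= 1.8
```

apply_moves --increments '[[[-0.45,0.1,0.02,0,0,-0.22,0.55],[-0.893,0.211,0.02,0,0,-0.449,0.55]]]'

```text
clock: 21.9
position: [541.8, -233.1, 200.4]
ee_rot: [-0.704, 0.711, 0.002, -0.001]
contact_force: [1.4, 1.1, -0.1]
gripper_width: 65.9
```

apply_moves --increments '[[[-0.46,0,0.02,0,0,-0.22,0.55],[-0.917,0.007,0.02,0,0,-0.449,0.55]]]'

```text
clock: 22.1
position: [542.1, -140.1, 198.7]
ee_rot: [0.78, -0.626, -0.002, 0.002]
contact_force: [0.4, 0.2, -0.6]
gripper_width: 66.3
```

apply_moves --increments '[[[-0.45,-0.1,0.02,0,0,-0.22,0.55],[-0.896,-0.197,0.02,0,0,-0.449,0.55]]]'

```text
clock: 22.3
position: [542.3, -48.3, 196.9]
ee_rot: [0.845, -0.535, -0.002, 0.002]
contact_force: [0.4, 0.3, 0.2]
gripper_width: 65.9
```

apply_moves --increments '[[[-0.41,-0.2,0.02,0,0,-0.22,0.55],[-0.829,-0.392,0.02,0,0,-0.449,0.55]]]'

```text
clock: 22.5
position: [542.8, 43.3, 194.9]
ee_rot: [0.9, -0.437, -0.002, 0.002]
contact_force: [1.0, -0.5, -0.7]
gripper_width: 66.3
```

apply_moves --increments '[[[-0.36,-0.28,0.02,0,0,-0.22,0.55],[-0.722,-0.566,0.02,0,0,-0.449,0.55]]]'

```text
clock: 22.7
position: [542.9, 134.9, 192.8]
ee_rot: [0.943, -0.333, -0.002, 0.002]
contact_force: [0.7, 0.2, 0.4]
gripper_width: 66.2
```

apply_moves --increments '[[[-0.29,-0.36,0.02,0,0,-0.22,0.55],[-0.577,-0.713,0.02,0,0,-0.449,0.55]]]'

```text
clock: 22.9
position: [543.3, 226.6, 190.7]
ee_rot: [0.974, -0.225, -0.002, 0.002]
contact_force: [1.4, 0.2, -1.2]
gripper_width: 66.3
```

apply_moves --increments '[[[-0.2,-0.41,0.02,0,0,-0.22,0.45],[-0.404,-0.824,0.02,0,0,-0.449,0.45],[-0.404,-0.824,0.02,0,0,-0.449,0.45],[-0.404,-0.824,0.02,0,0,-0.449,0.45],[-0.404,-0.824,0.02,0,0,-0.449,0.45]]]'

```text
clock: 23.4
position: [544.3, 315.8, 189.4]
ee_rot: [0.993, -0.118, -0.002, 0.001]
contact_force: [-0.4, -0.2, -0.1]
gripper_width: 61.9
```

```bash
python3 - <<'E'
from h import *
p=arm.get_image("wrist"); cv2.imwrite("pics/w8.png",p["img"][:,:,::-1])
x=[545.8,318.1]
o=arm.outline_of("pot_yellow",p)
if o: x,s=fit(p,"pot_yellow",o[0]["pixels"],(545.8,318.1),2); print(o[0]["conf"],o[0]["box"],x,s)
plan([(x[0],x[1],93,-.235)])
E
```

```text
0.85 [310.0, 202.0, 57.7, 67.0] [548.00329714 319.07866917] 0.9442101848848524
t 23.5 tcp [544.7 315.5 190.3] yaw -0.237 w 61.7 F [-0.4 -0.3  0. ] j [ 0.78  0.49 -0.13 -0.   -0.96  0.55]
   (np.float64(548.0032971382141), np.float64(319.07866916656496), 93, -0.235) [0.025, -0.044, 0.973, 0.003, 0.004, -0.003] rows>= 1.9
```

View pics/w8.png

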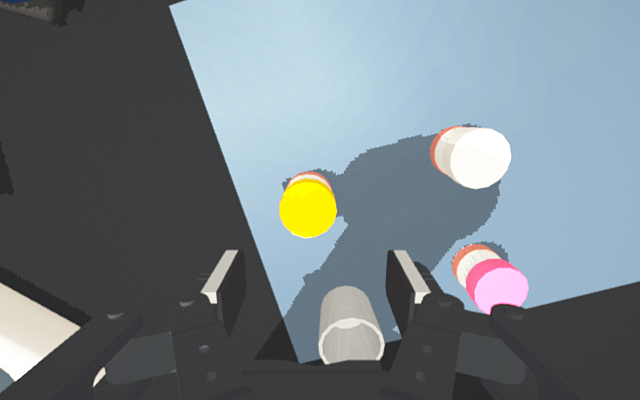

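apply_moves --increments '[[[0.02,-0.04,0.4,0.003,0.004,0,0.45],[0.02,-0.04,0.8,0.003,0.004,0,0.45],[0.02,-0.04,0.97,0.003,0.004,0,0.45],[0.02,-0.04,0.97,0.003,0.004,0,0.45],[0.02,-0.04,0.97,0.003,0.004,0,0.45],[0.02,-0.04,0.97,0.003,0.004,0,-1],[0.02,-0.04,0.97,0.003,0.004,0,-1],[0.02,-0.04,0.97,0.003,0.004,0,-1],[0.02,-0.04,0.97,0.003,0.004,0,-1]]]'

```text
clock: 24.4
position: [548.5, 321.0, 96.2]
ee_rot: [0.993, -0.117, 0.002, -0.002]
contact_force: [0.1, -0.8, 7.0]
gripper_width: 35.9
```

apply_moves --increments '[[[0,0,-0.3,0,0,0,-1],[0,0,-0.7,0,0,0,-1],[0,0,-1,0,0,0,-1]]]'

```text
clock: 24.7
position: [547.7, 320.6, 196.3]
ee_rot: [0.993, -0.117, 0.001, -0.001]
contact_force: [0.5, 1.1, -0.0]
gripper_width: 36.4
```

```bash
python3 - <<'E'
from h import *
B=np.array([567.,-219.]); y=-.233
Y=B-66*np.array([np.cos(y),np.sin(y)]); print(Y)
plan([(Y[0],Y[1],190,-.235)])
E
```

```text
[ 502.78344659 -203.7607655 ]
t 24.7 tcp [547.7 320.6 196.3] yaw -0.235 w 36.4 F [ 0.5  1.1 -0. ] j [ 0.78  0.49 -0.11  0.   -0.97  0.55]
    [0.13, 0.867, 0.008, -0.001, -0.001, 0.0] rows>= 1.8
    [0.13, 0.867, 0.009, -0.001, -0.001, 0.0] rows>= 1.8
    [0.13, 0.868, 0.009, -0.001, -0.001, 0.0] rows>= 1.8
    [0.131, 0.867, 0.01, -0.001, -0.001, 0.0] rows>= 1.8
    [0.13, 0.868, 0.01, -0.001, -0.0, 0.0] rows>= 1.8
   (np.float64(502.78344659029835), np.float64(-203.760765498919), 190, -0.235) [0.131, 0.867, 0.01, -0.001, -0.001, 0.001] rows>= 1.8
```

apply_moves --increments '[[[0.06,0.4,0,0,0,0,-1],[0.13,0.867,0,0,0,0,-1]]]'

```text
clock: 24.9
position: [540.0, 233.7, 195.3]
ee_rot: [0.993, -0.116, 0.002, -0.002]
contact_force: [0.5, -0.7, -1.0]
gripper_width: 36.4
```

apply_moves --increments '[[[0.06,0.43,0,0,0,0,-1],[0.13,0.867,0,0,0,0,-1]]]'

```text
clock: 25.1
position: [531.7, 144.2, 194.1]
ee_rot: [0.993, -0.117, 0.001, -0.001]
contact_force: [1.4, -0.3, -0.9]
gripper_width: 36.1
```

apply_moves --increments '[[[0.06,0.43,0,0,0,0,-1],[0.13,0.867,0,0,0,0,-1]]]'

```text
clock: 25.3
position: [524.2, 56.8, 194.0]
ee_rot: [0.993, -0.117, 0.001, -0.001]
contact_force: [0.4, -0.4, 0.2]
gripper_width: 36.0
```

apply_moves --increments '[[[0.06,0.43,0,0,0,0,-1],[0.13,0.867,0,0,0,0,-1]]]'

```text
clock: 25.5
position: [516.7, -30.6, 194.0]
ee_rot: [0.993, -0.117, 0.001, -0.001]
contact_force: [1.0, 0.7, 0.1]
gripper_width: 36.1
```

apply_moves --increments '[[[0.06,0.43,0,0,0,0,-1],[0.13,0.867,0.02,0,0,0,-1]]]'

```text
clock: 25.7
position: [509.4, -117.9, 192.2]
ee_rot: [0.993, -0.117, 0.001, -0.001]
contact_force: [0.4, 0.3, 0.0]
gripper_width: 36.0
```

apply_moves --increments '[[[0.06,0.43,0,0,0,0,-1],[0.13,0.867,0.04,0,0,0,-1],[0.13,0.867,0.04,0,0,0,-1],[0.13,0.867,0.04,0,0,0,-1],[0.13,0.867,0.04,0,0,0,-1]]]'

```text
clock: 26.2
position: [502.3, -203.2, 187.6]
ee_rot: [0.993, -0.117, 0.001, -0.001]
contact_force: [0.9, 0.2, -0.5]
gripper_width: 36.2
```

```bash
python3 - <<'E'
from h import *
p=arm.get_image("wrist"); cv2.imwrite("pics/w9.png",p["img"][:,:,::-1])
plan([(502.8,-203.8,99.5,-.235)])
E
```

```text
t 26.25 tcp [ 502.5 -202.8  187.6] yaw -0.233 w 36.4 F [-0.7  0.2  0.1] j [-0.08  0.36 -0.35 -0.   -0.85  1.42]
   (502.8, -203.8, 99.5, -0.235) [0.004, 0.01, 0.881, -0.003, -0.003, 0.003] rows>= 1.8
```

View pics/w9.png

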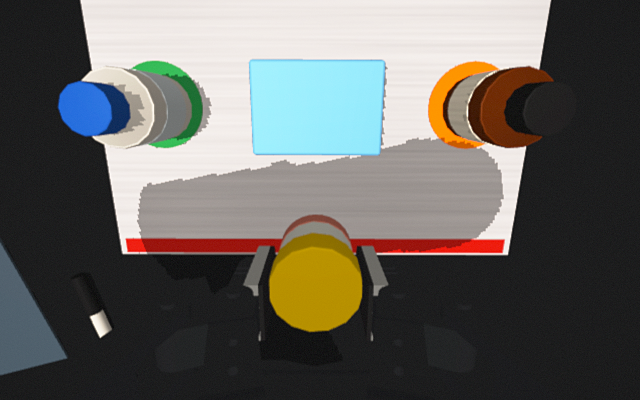

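apply_moves --increments '[[[0.004,0.01,0.4,-0.003,-0.003,0,-1],[0.004,0.01,0.75,-0.003,-0.003,0,-1],[0.004,0.01,0.87,-0.003,-0.003,0,-1],[0.004,0.01,0.88,-0.003,-0.003,0,-1],[0.004,0.01,0.88,-0.003,-0.003,0,-1]]]'

```text
clock: 26.75
position: [503.3, -204.1, 99.9]
ee_rot: [0.993, -0.116, 0.0, 0.0]
contact_force: [-0.6, -0.6, -0.2]
gripper_width: 36.1
```

apply_moves --increments '[[[0,0,0.01,0,0,0,-1],[0,0,0.015,0,0,0,-1],[0,0,0.02,0,0,0,-1],[0,0,0.02,0,0,0,-1]]]'

```text
clock: 27.15
position: [502.8, -204.7, 97.8]
ee_rot: [0.993, -0.117, 0.0, 0.0]
contact_force: [-0.7, 0.4, 0.4]
gripper_width: 35.9
```

apply_moves --increments '[[[0,0,0.01,0,0,0,-1],[0,0,0.012,0,0,0,-1],[0,0,0.012,0,0,0,-1]]]'

```text
clock: 27.45
position: [503.1, -204.7, 97.6]
ee_rot: [0.993, -0.117, 0.0, 0.0]
contact_force: [-2.4, 1.9, 8.0]
gripper_width: 35.8
```

apply_moves --increments '[[[0,0,0,0,0,0,0],[0,0,0,0,0,0,0.45],[0,0,0,0,0,0,0.45],[0,0,-0.3,0,0,0,0.45],[0,0,-0.7,0,0,0,0.45],[0,0,-1,0,0,0,0.45],[0,0,-1,0,0,0,0.45],[0,0,-1,0,0,0,0.45]]]'

```text
clock: 28.25
position: [502.5, -204.7, 196.5]
ee_rot: [0.993, -0.117, 0.0, -0.0]
contact_force: [-0.9, 0.4, 0.0]
gripper_width: 61.9
```

```bash
python3 - <<'E'
from h import *
p=arm.get_image("wrist"); cv2.imwrite("pics/w10.png",p["img"][:,:,::-1])
for l,x in(("pot_yellow",(502.8,-204)),("bottle_white",(593.8,-112.5)),("bottle_amber",(542.5,-326.4)),("tip_box",(567,-219))):
    o=arm.outline_of(l,p)
    if o: print(l,round(o[0]["conf"],2),np.round(o[0]["box"]),fit(p,l,o[0]["pixels"],x,4,(-.23,)))
plan([(457.5,201.7,200,-.235)])
E
```

```text
pot_yellow 0.69 [314. 205.  51.  66.] (array([ 502.50691776, -203.02579451]), np.float64(0.9726443768996961))
bottle_white 0.7 [129. 109. 128.  78.] (array([ 593.0992363 , -112.88613701]), np.float64(0.9425684318239959))
bottle_amber 0.94 [498. 107. 127.  77.] (array([ 541.96707153, -326.88509216]), np.float64(0.9692287884640144))
tip_box 0.88 [316. 109. 130.  95.] (array([ 5.67122049e+02, -2.19392076e+02, -2.43195686e-01]), np.float64(0.9753715144431457))
t 28.5 tcp [ 502.  -204.7  194.8] yaw -0.235 w 61.7 F [-0.  -0.4 -0.3] j [-0.09  0.35 -0.34  0.   -0.88  1.42]
    [-0.345, -0.962, -0.012, 0.0, 0.002, 0.0] rows>= 2.0
    [-0.345, -0.962, -0.013, 0.0, 0.002, 0.0] rows>= 2.0
    [-0.344, -0.962, -0.013, 0.001, 0.001, 0.0] rows>= 2.0
   (457.5, 201.7, 200, -0.235) [-0.345, -0.962, -0.013, 0.0, 0.002, 0.0] rows>= 2.0
```

View pics/w10.png

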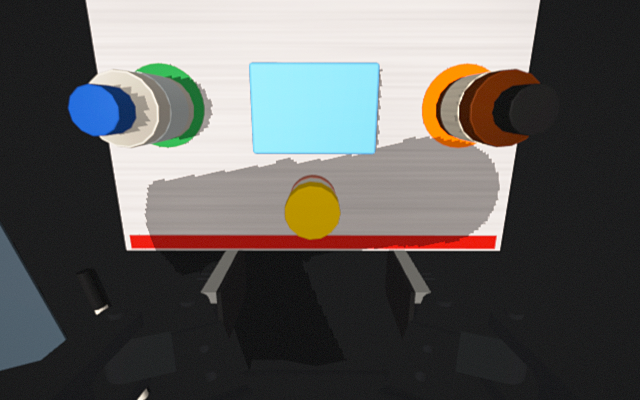

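apply_moves --increments '[[[-0.17,-0.48,0,0,0.001,0,0.45],[-0.345,-0.962,-0.01,0,0.002,0,0.45],[-0.345,-0.962,-0.01,0,0.002,0,0.45]]]'

```text
clock: 28.8
position: [490.7, -99.6, 196.5]
ee_rot: [0.993, -0.115, -0.001, 0.0]
contact_force: [-0.4, -1.1, -0.4]
gripper_width: 61.8
```

apply_moves --increments '[[[-0.17,-0.48,0,0,0,0,0.45],[-0.345,-0.962,-0.01,0,0,0,0.45],[-0.345,-0.962,-0.01,0,0,0,0.45]]]'

```text
clock: 29.1
position: [480.1, 2.1, 197.9]
ee_rot: [0.993, -0.114, 0.0, 0.0]
contact_force: [0.1, -0.7, -0.8]
gripper_width: 62.3
```

apply_moves --increments '[[[-0.17,-0.48,0,0,0,0,0.45],[-0.345,-0.962,0,0,0,0,0.45],[-0.345,-0.962,0,0,0,0,0.45]]]'

```text
clock: 29.4
position: [469.4, 103.6, 197.8]
ee_rot: [0.993, -0.114, 0.001, 0.0]
contact_force: [0.3, -0.7, -0.8]
gripper_width: 61.5
```

apply_moves --increments '[[[-0.17,-0.48,0,0,0,0,0.45],[-0.345,-0.962,0.02,0,0,0,0.45],[-0.345,-0.962,0.05,0,0,0,0.45],[-0.345,-0.962,0.05,0,0,0,0.45],[-0.345,-0.962,0.05,0,0,0,0.45]]]'

```text
clock: 29.9
position: [457.9, 200.3, 192.4]
ee_rot: [0.993, -0.118, -0.0, 0.001]
contact_force: [0.4, -1.1, -0.3]
gripper_width: 61.9
```

```bash
python3 - <<'E'
from h import *
p=arm.get_image("wrist"); cv2.imwrite("pics/w11.png",p["img"][:,:,::-1])
x=[457.5,201.7]
o=arm.outline_of("pot_pink",p)
if o: x,s=fit(p,"pot_pink",o[0]["pixels"],x,2); print(o[0]["conf"],o[0]["box"],x,s)
plan([(x[0],x[1],94,-.235)])
E
```

```text
0.78 [309.3, 205.9, 59.2, 64.0] [458.78872681 202.66563721] 0.9479826608869624
t 30.0 tcp [458.1 200.1 192.8] yaw -0.237 w 62.3 F [ 0.4 -0.4  0.5] j [ 0.74  0.29 -0.45  0.   -0.83  0.6 ]
   (np.float64(458.7887268066406), np.float64(202.66563720703124), 94, -0.235) [0.001, -0.027, 0.988, 0.002, -0.0, -0.004] rows>= 2.0
```

View pics/w11.png

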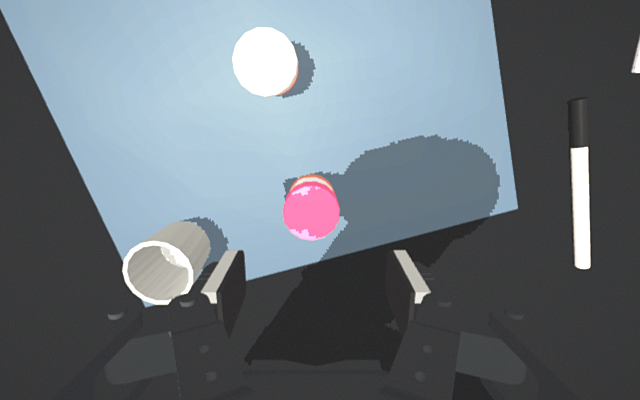

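apply_moves --increments '[[[0,-0.027,0.4,0.002,0,0,0.45],[0,-0.027,0.8,0.002,0,0,0.45],[0,-0.027,0.98,0.002,0,0,0.45],[0,-0.027,0.98,0.002,0,0,0.45],[0,-0.027,0.98,0.002,0,0,0.45],[0,-0.027,0.98,0.002,0,0,-1],[0,-0.027,0.98,0.002,0,0,-1],[0,-0.027,0.98,0.002,0,0,-1],[0,-0.027,0.98,0.002,0,0,-1]]]'

```text
clock: 30.9
position: [459.4, 204.6, 96.9]
ee_rot: [0.993, -0.117, 0.002, -0.001]
contact_force: [0.6, -1.3, 6.9]
gripper_width: 36.3
```

apply_moves --increments '[[[0,0,-0.3,0,0,0,-1],[0,0,-0.7,0,0,0,-1],[0,0,-1,0,0,0,-1]]]'

```text
clock: 31.2
position: [458.8, 204.4, 197.6]
ee_rot: [0.993, -0.117, 0.001, -0.001]
contact_force: [-0.2, 0.2, -0.4]
gripper_width: 35.9
```

```bash
python3 - <<'E'
from h import *
plan([(490,-130,225,-.235),(567,-219.3,225,-.235)])
E
```

```text
t 31.2 tcp [458.8 204.4 197.6] yaw -0.234 w 35.9 F [-0.2  0.2 -0.4] j [ 0.74  0.29 -0.44  0.   -0.84  0.59]
    [0.27, 0.795, -0.07, -0.001, -0.001, 0.0] rows>= 1.7
    [0.27, 0.795, -0.07, -0.002, -0.001, 0.0] rows>= 1.7
    [0.27, 0.795, -0.069, -0.001, -0.001, 0.001] rows>= 1.7
   (490, -130, 225, -0.235) [0.271, 0.795, -0.069, -0.002, -0.002, 0.0] rows>= 1.7
   (567, -219.3, 225, -0.235) [0.957, 0.689, -0.0, 0.0, 0.0, 0.0] rows>= 2.4
```

apply_moves --increments '[[[0.13,0.4,-0.03,0,0,0,-1],[0.27,0.795,-0.07,0,0,0,-1]]]'

```text
clock: 31.4
position: [466.4, 120.6, 203.8]
ee_rot: [0.993, -0.116, 0.002, -0.002]
contact_force: [0.4, -0.2, -0.5]
gripper_width: 35.7
```

apply_moves --increments '[[[0.13,0.4,-0.03,0,0,0,-1],[0.27,0.795,-0.07,0,0,0,-1]]]'

```text
clock: 31.6
position: [473.6, 35.6, 209.8]
ee_rot: [0.993, -0.117, 0.001, -0.001]
contact_force: [1.2, -0.4, 0.1]
gripper_width: 36.1
```

apply_moves --increments '[[[0.13,0.4,-0.03,0,0,0,-1],[0.27,0.795,-0.07,0,0,0,-1]]]'

```text
clock: 31.8
position: [481.4, -48.2, 216.7]
ee_rot: [0.993, -0.117, 0.001, -0.001]
contact_force: [0.7, -0.2, -0.4]
gripper_width: 36.1
```

apply_moves --increments '[[[0.13,0.4,-0.03,0,0,0,-1],[0.27,0.795,-0.07,0,0,0,-1]]]'

```text
clock: 32.0
position: [489.2, -131.9, 223.7]
ee_rot: [0.993, -0.117, 0.001, -0.001]
contact_force: [0.2, 0.6, 0.4]
gripper_width: 36.1
```

apply_moves --increments '[[[0.35,0.25,0,0,0,0,-1],[0.7,0.5,0,0,0,0,-1],[0.957,0.69,0,0,0,0,-1],[0.957,0.69,0,0,0,0,-1],[0.957,0.69,0,0,0,0,-1]]]'

```text
clock: 32.5
position: [566.2, -219.9, 222.5]
ee_rot: [0.993, -0.118, -0.0, -0.001]
contact_force: [1.2, -0.2, -0.2]
gripper_width: 36.3
```

```bash
python3 - <<'E'
from h import *
plan([(567,-219.3,141,-.235)])
E
```

```text
t 32.5 tcp [ 566.2 -219.9  222.5] yaw -0.236 w 36.3 F [ 1.2 -0.2 -0.2] j [-0.1   0.42 -0.15 -0.   -1.    1.44]
   (567, -219.3, 141, -0.235) [0.007, -0.007, 0.815, -0.002, 0.001, -0.002] rows>= 1.6
```

apply_moves --increments '[[[0.007,-0.007,0.4,-0.002,0,0,-1],[0.007,-0.007,0.7,-0.002,0,0,-1],[0.007,-0.007,0.8,-0.002,0,0,-1],[0.007,-0.007,0.81,-0.002,0,0,-1],[0.007,-0.007,0.81,-0.002,0,0,-1]]]'

```text
clock: 33.0
position: [568.1, -218.7, 143.3]
ee_rot: [0.993, -0.117, 0.001, 0.0]
contact_force: [1.1, 0.3, -0.7]
gripper_width: 36.1
```

apply_moves --increments '[[[0,0,0.01,0,0,0,-1],[0,0,0.015,0,0,0,-1],[0,0,0.02,0,0,0,-1],[0,0,0.02,0,0,0,-1]]]'

```text
clock: 33.4
position: [567.6, -219.1, 140.3]
ee_rot: [0.993, -0.117, 0.001, 0.0]
contact_force: [-0.3, 0.0, -0.3]
gripper_width: 36.0
```

apply_moves --increments '[[[0,0,0.01,0,0,0,-1],[0,0,0.015,0,0,0,-1],[0,0,0.02,0,0,0,-1],[0,0,0.02,0,0,0,-1]]]'

```text
clock: 33.8
position: [567.7, -219.2, 139.0]
ee_rot: [0.993, -0.117, 0.001, 0.0]
contact_force: [-2.3, 1.7, 5.5]
gripper_width: 36.1
```

apply_moves --increments '[[[0,0,0,0,0,0,0],[0,0,0,0,0,0,0.4],[0,0,0,0,0,0,0.4],[0,0,-0.3,0,0,0,0.4],[0,0,-0.7,0,0,0,0.4],[0,0,-1,0,0,0,0.4],[0,0,-1,0,0,0,0.4]]]'

```text
clock: 34.5
position: [569.6, -219.6, 243.1]
ee_rot: [0.993, -0.117, 0.005, 0.001]
contact_force: [1.4, 0.6, 0.5]
gripper_width: 59.9
```

apply_moves --increments '[[[-0.4,0,-0.3,0,0,0,0.4],[-0.8,0,-0.6,0,0,0,0.4],[-0.8,0,-0.9,0,0,0,0.4],[-0.8,0,-0.9,0,0,0,0.4],[-0.8,0,-0.9,0,0,0,0.4],[-0.8,0,-0.9,0,0,0,0.4]]]'

```text
clock: 35.1
position: [489.3, -200.2, 326.3]
ee_rot: [0.993, -0.117, -0.001, -0.0]
contact_force: [0.7, 0.1, -0.8]
gripper_width: 59.8
```

```bash
python3 - <<'E'
from h import *
plan([])
p=arm.get_image("wrist"); cv2.imwrite("pics/w12.png",p["img"][:,:,::-1])
res={}
for l,x,z in(("pot_yellow",(502.8,-204),4),("bottle_white",(593.8,-112.5),4),("bottle_amber",(542.5,-326.4),4),("tip_box",(567,-219),4),("pot_pink",(567,-219),44)):
    o=arm.outline_of(l,p)
    if o: print(l,round(o[0]["conf"],2),np.round(o[0]["box"]),fit(p,l,o[0]["pixels"],x,z,(-.23,)))
hsv=cv2.cvtColor(p["img"],cv2.COLOR_RGB2HSV)
s=arm.get_image("scene"); cv2.imwrite("pics/s12.png",s["img"][:,:,::-1])
for l,x in(("pot_white",(553.7,207)),("cup_steel",(442,313))):
    o=arm.outline_of(l,s)
    if o: print(l,o[0]["conf"],fit(s,l,o[0]["pixels"],x,2))
E
```

```text
t 35.1 tcp [ 489.3 -200.2  326.3] yaw -0.235 w 59.8 F [ 0.7  0.1 -0.8] j [-0.08  0.21 -0.19 -0.   -1.18  1.42]
pot_yellow 0.62 [315. 158.  38.  41.] (array([ 502.4494422 , -203.13716435]), np.float64(0.9054726368159204))
bottle_white 0.71 [203.  91.  63.  48.] (array([ 592.95209198, -114.1161232 ]), np.float64(0.9143984220907297))
bottle_amber 0.74 [429.  90.  62.  50.] (array([ 542.11976242, -326.83995094]), np.float64(0.942398119122257))
pot_pink 0.66 [314.  89.  48.  43.] (array([ 567.30874872, -219.48535442]), np.float64(0.8994082840236687))
pot_white 0.79 (array([552.76457901, 205.53046417]), np.float64(0.9210526315789473))
cup_steel 0.79 (array([441.58642578, 312.41503906]), np.float64(0.8960709759188846))
```

View pics/w12.png

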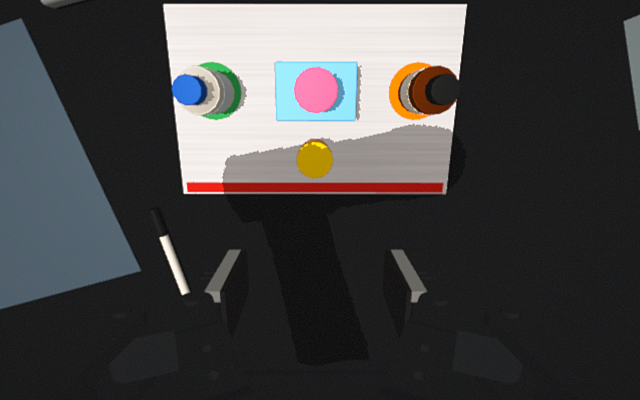

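View pics/s12.png

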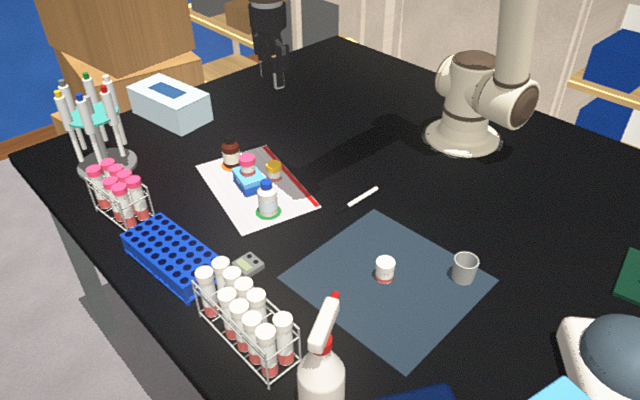

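The final pictures show the layout in place: pink pot centred on the lid at (316,89), yellow pot in front at (315,158), bottles on their discs, white pot and cup undisturbed.

```bash
python3 -c "
from bench import arm
print(arm.job_done())"
```

```text
the job is handed in; nothing more can be done
None
```

The pipetting station is set out on the plate and handed in at about 35 s of the 128 s allowed. No verdict is reported back, so the result below rests on my own camera checks.

I moved the white bottle, tip box, amber bottle, yellow pot and pink pot one at a time. I placed each of the last four until the wrist felt contact. The white bottle was the exception: I released it from an estimated height, without contact showing on the wrist force.

Fits of the outlines in the last wrist pictures showed:

| Thing | Last check | Limit |
|---|---|---|
| White bottle | about 2 mm from the green disc's centre | 12 mm |
| Amber bottle | under 1 mm from the orange disc's centre | 12 mm |
| Tip box | about 1 mm from the midpoint, in line to about 0.01 rad | 15 mm, 0.2 rad |
| Pink pot | under 1 mm from the lid's middle | 12 mm |
| Yellow pot | about 66 mm from the box's middle, so a gap of about 20 mm, and about 1 mm off its middle line | gap 5 to 36 mm, 15 mm |
| White pot, steel cup | within about 2 mm of where they started | 25 mm |

- **Upright:** all seven things look upright in the last wrist and scene pictures; I did not measure their tilt.
- **Tip box:** the network did not find it in the very last picture because the pink pot covered part of it. Its figures come from the picture before, and it still looked in place in the last one.
- **Green disc:** in the scene and side views its colour blob was partly hidden and about 8 mm off. I used the plate's edges and the orange disc from the wrist view to locate it instead.

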